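# Reset a tripped flash dryer beside the printing press

## Task

The flash dryer has tripped. Take the thin-shafted reset rod from the tool rack, slide its tip along the floor of the slot in the control box until it drops into the hidden hole, and push the button at the bottom of the hole fully in. Once the reset is in, flip the isolator lever over to its other side, and hang the rod upright back in the rack place it came from, without disturbing the other tool, the two cans or the ink tub.

Things in the scene. Friction and masses are not known exactly. Their poses are not given: they have to be found in the camera images.
- control_box: Fixed grey control box, 130 (own x) x 200 (own y) x 70 mm high; origin at the centre of its underside, z up. In its flat top, centred, is a straight slot 18 mm wide (x) and 120 mm long (y) with plain vertical walls and a flat dark floor.
- slot_mid (a point): Middle of the slot's mouth, in the top face of the control box; y along the slot. The slot's floor lies 22 mm below. In it is one hole, 14 mm long (along y), as wide as the slot, upright walls, at a place that differs every time: its centre is anywhere from y = -48 to +48 mm. In the hole the top of the reset button lies 12 mm below the floor.
- reset_button (a joint): How far the reset button at the bottom of the hole has been pushed down, m: 0 out, 0.008 fully in. It yields to about 4 to 5 N and stays where it is pushed. It fills the hole and can only be reached by the thin rod.
- rod_mid (a point): Reset rod, hanging upright in one of the rack's two places (either). Point on its axis, half-way up the black handle (20 x 20 mm); z up, x and y square to the flats. The handle's top is 24 mm above; a 40 mm round collar lies from 30 to 36 mm below; under it a round-ended steel shaft, 9 mm in diameter, 70 mm long, its tip 106 mm below this point. Mass 0.07 to 0.14 kg.
- drift_mid (a point): The other tool in the rack, like the rod but with a 28 x 28 mm handle and a shaft 20 mm thick, too thick for the slot; leave it. Point on its axis, 36 mm above the underside of its collar; handle's top 24 mm above.
- rack: Fixed plywood rack: a board 75 (own x) x 150 (own y) mm, top 85 mm above the table, on two end cheeks and a 90 x 160 mm foot. Origin at the centre of its underside. The board has two square holes, 24 x 24 mm, at y = -35 and +35 mm of the rack's frame; a tool's shaft hangs through a hole and its collar rests on the board, one tool in each.
- isolator: Fixed grey isolator box, 110 (own x) x 90 (own y) x 40 mm high; origin at the centre of its underside. The lever pivots about its y axis, at the middle of its top, 40 mm above the table.
- toggle (a joint): Angle of the isolator lever, rad: 0 = off, leaning 26 degrees towards the isolator's own -x; 0.9 = on, leaning as much towards +x. Its heavy ball (0.3 kg) makes it fall away from the middle (0.45) both ways: about 2 N at the ball starts it over, and past the middle it drops over to its stop by itself.
- toggle_ball (a point): Centre of the dark steel ball, 34 mm in diameter, at the end of the 12 mm thick steel lever, 70 mm from the pivot (about 103 mm above the table when off or on, 110 mm in the middle).
- can_tall_mid (a point): Loose aerosol can, 66 mm in diameter, 190 mm high, standing on the table behind the control box; point at its centre.
- can_short_mid (a point): Loose aerosol can, 66 mm in diameter, 170 mm high, standing on the table close beside the isolator; point at its centre.
- ink_tub: Loose white open ink tub, 90 mm across the rim, 60 mm high, standing on the table behind the rack; origin at the centre of its underside.
Not all that is in view belongs to the job. Leave any yellow look-alike of the part that bears rod_mid alone.

How it is judged:
By the outcome, as a careful person would: the job done as asked, in the order asked, and still so for the second after the job is handed in, with the robot touching nothing.
It also fails if it takes over 72 s, if anything falls off the work surface, if the arm or the gripper's body presses on something with over 40 N, if the wrist force passes 120 N, or if a joint passes its speed limit or range.

## Robot

A 7-joint arm with a two-finger parallel gripper is mounted at the origin on the work surface. World frame = base frame: x ahead of the robot, y to its left, z up, the work surface at z = 0. Lengths are in m, angles in rad, forces in N, time in s.
With the tool pointing down it reaches from about 0.35 to 0.9 m from the base axis. Payload 8.1 kg.
Tool frame: the origin (TCP) lies at the very end of the fingers, on their centre line; the grasp point (between the pads) lies 19 mm behind it; z points along the fingers, x is the direction in which the jaws open and shut, and the axes are right-handed (so a half turn about z gives the same grasp; the last joint's range is limited). The gripper opens to 92 mm and grips with 3 to 60 N. Pads are 19 mm wide; open, the fingers measure 130 mm over their backs; the gripper's body (75 mm by 190 mm) begins 47 mm behind the grasp point.
Start: joints at [-1.369, 0.434, 0.025, 1.573, -0.012, 1.134, -0.075], TCP at [0.188, 0.596, 0.227] pointing down, gripper open.
Joint ranges: [-2.62, 2.62], [-0.44, 2.09], [-1.27, 1.32], [0.08, 2.57], [-1.32, 4.46], [0.12, 2], [-2.74, 2.74]. Speed limits (rad/s): [2.22, 2.22, 3.01, 3.01, 3.14, 3.14, 3.14].

## Interface

Orientations are given as [roll, pitch, yaw] about the fixed x, y, z axes, in that order (R = Rz(yaw) Ry(pitch) Rx(roll)).
In Python, from bench import r, cams, ticket gives the robot as it stands.
- The arm moves only by the tool apply_moves, never from a script. Its argument "plan" is a list of rows, each a list of 3 entries, a list of its own where there are three numbers: the shift along the tool's x, y, z each as a share of 100 mm, from -1 to 1, then the turn about the tool's z as a share of 2 rad, from -1 to 1, then the closure, from 0 (fully open) to 1 (shut). A call has 1 to 10 rows; each row is the pose to reach, as a shift and turn from the pose commanded when the call began, along the tool's axes at that moment; what a row does not reach only later rows make up. A row lasts 1/12 s, in which the tool goes at most 41.7 mm and 7.16 degrees, less where a joint would pass 70% of its speed; a pose out of reach is approached as far as the arm can. A call with a number of a shift or a turn outside -1 to 1 is refused whole. A call with a gripper value outside its range is refused whole. The fingers move at their own pace and stop on an object; "grip_force" is the grip in N (left out, the last holds). Time passes only in rows, so rows that repeat a pose let the fingers close. It gives the time, the measured TCP pose, the force and the opening at its end, in the units of the state.
- r.state(): the state, without advancing time (a new reading comes with each control period).
- cams.capture(name): name is "scene" or "top" or "wrist"; returns (picture, depth): 400x640x3 uint8, blue, green, red; 400x640 float32, m along the optical axis (not along the pixel's ray), 0 where there is no reading.
- cams.get_calibration(name): a dict with "K" (3x3 intrinsics, pixels), "rvec" (rotation vector, rad) and "tvec" (3), from world to camera coordinates, as OpenCV has them; the wrist camera has in their place "hand_eye" (4x4, takes a point from camera to tool coordinates, whose origin is the TCP and whose axes are the tool frame's). Camera axes: x right, y down, z forward; pixel columns grow to the right and rows downward; lengths in m; the calibration is good to about 2 mm. The wrist camera is an equidistant fisheye: a pixel r from the principal point sees the ray r / f radians off the axis. A picture is of the moment at which its call begins: read the wrist's pose just before it. get_calibration takes no time and is no camera call.
- ticket.job_done(): hands the job in, once; it reports no verdict.
The state is a dict: "clock": time; "joints": joint angles; "dq": joint speeds; "effort": joint torques, N m; "tcp_pos": TCP position; "eef_rot": TCP orientation; "force": force on the tool from outside, world axes, zero at the start; "ft_torque": the same for the moment, N m; "opening": finger opening in m.
Only numpy, scipy, OpenCV 4.12 (cv2) and the standard library are available. Lean on these libraries where they do the work, as an engineer would, in place of code of your own. Each camera call takes 0.05 s, during which the arm holds its last target.

## Working session

There is one attempt and no reset: what is moved stays moved. The work goes in short steps, Python scripts to look and compute and a tool call to move; the robot and the scene stay as the last step left them, time stands still between calls to the robot, and variables do not carry over. Pictures are saved under pics/ and viewed, and the job is handed in when it is done.

Besides the shell and the picture viewer there is one more tool, called after ">>>" by a JSON object that holds its "op" and its "data". apply_moves: Moves the arm, as the interface text tells. Shift numbers are shares of 100 mm and turn numbers shares of 2 rad, none past 1 either way. Its arguments: {"type":"object","properties":{"plan":{"type":"array"},"grip_force":{"type":"number"}},"required":["plan"]}

```bash
mkdir -p pics; ls
cat > h.py <<'E'
import numpy as np, cv2
from bench import r, cams, ticket
from scipy.spatial.transform import Rotation as R
def cal(n): return cams.get_calibration(n)
def pts(n,d):  # world point map for fixed cams
    c=cal(n);K=np.array(c['K']);Rm,_=cv2.Rodrigues(np.array(c['rvec'],float));t=np.array(c['tvec'],float).ravel()
    v,u=np.indices(d.shape)
    P=np.stack([(u-K[0,2])/K[0,0]*d,(v-K[1,2])/K[1,1]*d,d],-1)
    return (P-t)@Rm
def ray(n,uv,z):
    c=cal(n);K=np.array(c['K']);Rm,_=cv2.Rodrigues(np.array(c['rvec'],float));t=np.array(c['tvec'],float).ravel()
    uv=np.atleast_2d(uv).astype(float)
    D=np.c_[(uv[:,0]-K[0,2])/K[0,0],(uv[:,1]-K[1,2])/K[1,1],np.ones(len(uv))]@Rm
    o=-Rm.T@t
    return o+D*((z-o[2])/D[:,2])[:,None]
def proj(n,P):
    c=cal(n);return cv2.projectPoints(np.atleast_2d(P).astype(float),np.array(c['rvec'],float),np.array(c['tvec'],float),np.array(c['K'],float),None)[0][:,0]
E
python3 - <<'E'
from h import *
print(r.state())
for n in ['scene','top','wrist']:
    im,d=cams.capture(n); cv2.imwrite(f'pics/{n}0.png',im); np.save(f'{n}0.npy',d); print(n,cal(n),(d>0).mean())
E
```

```text
pics
{'clock': 0.0, 'joints': array([-1.3685772 ,  0.43520327,  0.02495715,  1.57408633, -0.01162456,
        1.13401208, -0.07509474]), 'dq': array([-0.00085133,  0.00106541,  0.00043971,  0.00071854,  0.00048683,
        0.00116139, -0.00046557]), 'effort': array([ 3.66086817e-05, -6.67846227e+01,  9.84453522e-01, -3.14441299e+01,
       -6.07317151e-02,  4.32168797e-02,  1.88557487e-04]), 'tcp_pos': array([0.18745964, 0.59568754, 0.2259612 ]), 'eef_rot': array([3.14147986e+00, 1.55995972e-03, 1.26591663e+00]), 'force': array([0.14923561, 1.21261367, 0.89867091]), 'ft_torque': array([0.00634453, 0.01663775, 0.01511197]), 'opening': 0.09189655035613462}
scene {'K': array([[487.83885796,   0.        , 318.0510478 ],
       [  0.        , 487.83885796, 193.86441144],
       [  0.        ,   0.        ,   1.        ]]), 'rvec': array([ 2.13510487,  1.02741739, -0.4440174 ]), 'tvec': array([-0.38197228, -0.19833781,  1.64604815])} 0.9961171875
top {'K': array([[498.03402805,   0.        , 326.5741702 ],
       [  0.        , 498.03402805, 199.8415779 ],
       [  0.        ,   0.        ,   1.        ]]), 'rvec': array([ 2.18403412, -2.12338286,  0.15845986]), 'tvec': array([0.02872366, 0.56898309, 1.63148697])} 0.9961484375
wrist {'K': array([[309.70691629,   0.        , 313.65721966],
       [  0.        , 309.70691629, 198.96705464],
       [  0.        ,   0.        ,   1.        ]]), 'hand_eye': array([[ 9.99999208e-01, -8.66964860e-04,  9.12740705e-04,
        -2.19570780e-04],
       [ 5.58696540e-04,  9.55385140e-01,  2.95362358e-01,
        -8.11266070e-02],
       [-1.12808769e-03, -2.95361614e-01,  9.55384867e-01,
        -1.59724639e-01],
       [ 0.00000000e+00,  0.00000000e+00,  0.00000000e+00,
         1.00000000e+00]])} 0.995734375
```

View pics/scene0.png

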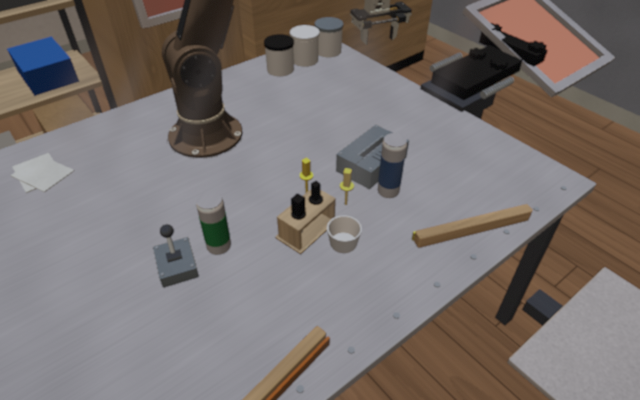

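View pics/top0.png

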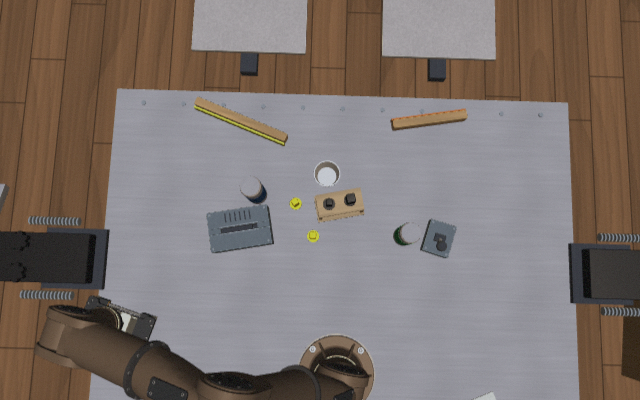

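View pics/wrist0.png

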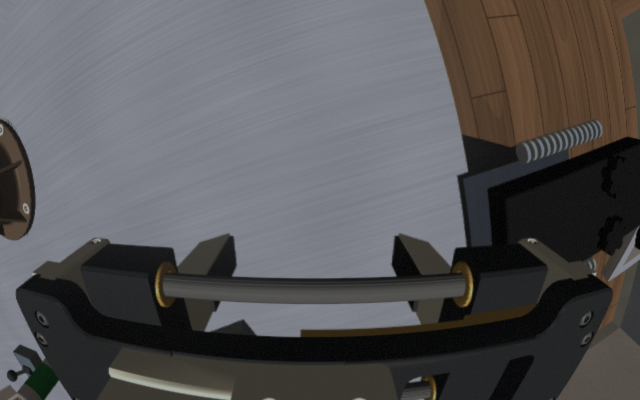

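The scene view shows the isolator (175,260), rack (305,220), control box (370,155), two cans and two yellow look-alikes (306,170; 347,180). The top view shows the box (240,228), rack (340,205) and isolator (440,238). Next I'll enlarge the rack and the parts around it.

Run:
```python
from h import *
t=cv2.imread('pics/top0.png');s=cv2.imread('pics/scene0.png')
a=cv2.resize(t[150:260,195:375],(792,484),interpolation=cv2.INTER_CUBIC);cv2.imwrite('pics/topc.png',a)
a=cv2.resize(s[120:260,260:420],(686,600),interpolation=cv2.INTER_CUBIC);cv2.imwrite('pics/scec.png',a)
a=cv2.resize(t[205:265,385:465],(800,600),interpolation=cv2.INTER_CUBIC);cv2.imwrite('pics/topi.png',a)
d=np.load('top0.npy');P=pts('top',d)
for n,uv in dict(box=(215,245),tool1=(328,204),tool2=(350,199),tub=(327,175),board=(340,210),can1=(252,187),can2=(409,232),ball=(441,245),iso=(450,228),y1=(295,203),y2=(313,236),table=(300,300)).items(): print(n,P[uv[1],uv[0]].round(4))
```

```text
box [0.4055 0.403  0.0682]
tool1 [0.5407 0.0406 0.1413]
tool2 [ 0.5582 -0.0281  0.1435]
tub [0.6597 0.0454 0.0025]
board [5.294e-01 5.000e-04 8.550e-02]
can1 [0.5794 0.2741 0.1933]
can2 [ 0.4574 -0.2097  0.1709]
ball [ 0.4232 -0.3202  0.1191]
iso [ 0.485  -0.3697  0.039 ]
y1 [0.5421 0.1449 0.1319]
y2 [0.4396 0.0848 0.1299]
table [0.2334 0.1238 0.0013]
```

View pics/topc.png

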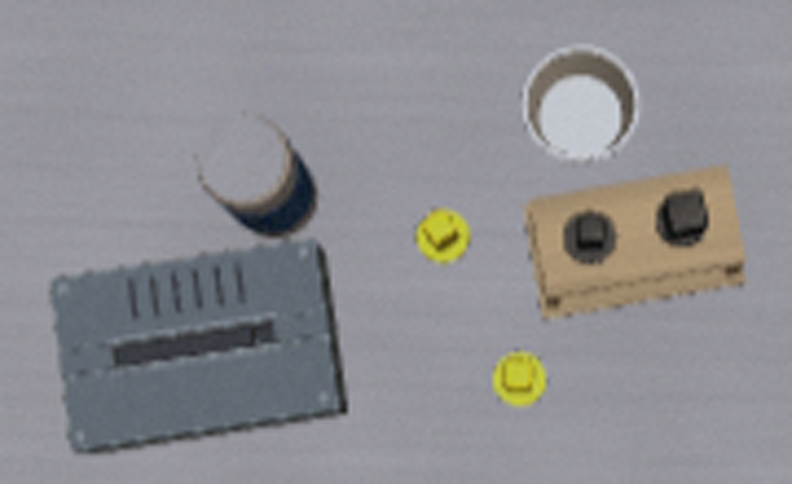

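View pics/scec.png

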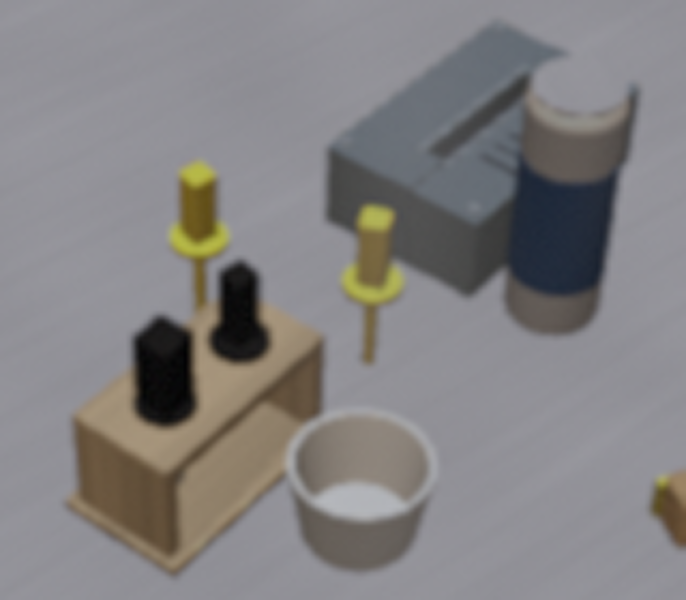

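View pics/topi.png

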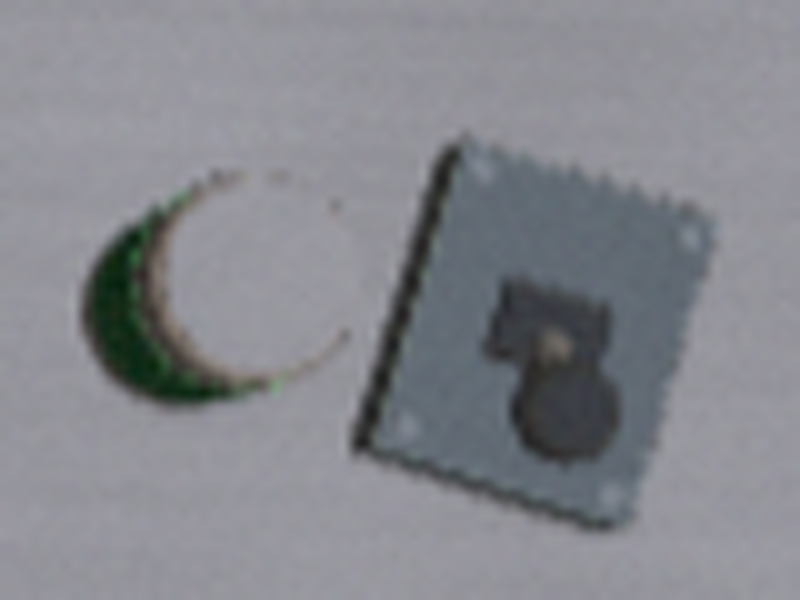

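The candidates for the rod are the black tools in the rack at top-view (328,204) and (350,199), plus the yellow ones at (295,203) and (313,236). In both crops the left black one, nearest the box, has the thinner handle. The right one is clearly thicker, so it's the drift. Yellow ones are excluded. Now I'll measure.

```bash
cat > meas.py <<'E'
from h import *
t=cv2.imread('pics/top0.png');d=np.load('top0.npy');P=pts('top',d)
def rect(m,name,z):
    v,u=np.nonzero(m); q=ray('top',np.c_[u,v],z)[:,:2]*1000
    c,s,a=cv2.minAreaRect(q.astype(np.float32)); print(name,np.round(c,1),np.round(s,1),round(a,1),'n',len(q),'z',np.median(P[m][:,2]).round(4)); return c,s,a
def big(m):
    n,l,st,_=cv2.connectedComponentsWithStats(m.astype(np.uint8)); return l==1+np.argmax(st[1:,4])
def reg(u0,v0,u1,v1):
    m=np.zeros(d.shape,bool); m[v0:v1,u0:u1]=1; return m
z=P[...,2]
box=big(reg(190,190,285,265)&(abs(z-.069)<.006)); rect(box,'box',.07)
g=t.astype(int).sum(2)/3
print(g[225:232,210:270:6])
b=reg(190,190,285,265); s=big(reg(215,215,265,240)&(z<.062)); rect(s,'slot',.07)
board=big(reg(305,180,375,230)&(abs(z-.085)<.006)); rect(board,'board',.085)
dark=(g<60)
for nm,R0 in dict(rod=reg(318,190,338,215),drift=reg(341,187,362,212)).items():
    m=R0&dark; m2=m&(z>.125); rect(big(m2),nm+'_top',.143)
    v,u=np.nonzero(big(m2)); print(u.mean(),v.mean())
iso=big(reg(415,215,465,265)&(abs(z-.04)<.006)); rect(iso,'iso',.04)
hi=reg(425,225,465,265)&(z>.06); rect(big(hi),'ball',.11)
v,u=np.nonzero(big(hi)); print('ballpx',u.mean(),v.mean(),z[hi].max())
c2=big(reg(390,215,425,250)&(z>.15)); print('can_s',rect(c2,'can_s',.17))
c1=big(reg(235,170,270,210)&(z>.17)); print('can_t',rect(c1,'can_t',.19))
E
python3 meas.py
```

```text
box [464.4 328.9] [130.1 200.9] 10.6 n 1958 z 0.0695
[[106.33333333 103.66666667 104.33333333 116.66666667 130.
   95.66666667  59.          38.66666667 102.         106.66666667]
 [105.         106.33333333 114.66666667 115.          95.
   56.66666667  62.33333333  41.         103.66666667  85.33333333]
 [105.66666667 106.33333333 114.33333333  83.          63.66666667
   61.66666667  62.66666667  47.          87.33333333  94.66666667]
 [104.66666667 106.33333333  84.          59.          62.
   59.33333333  59.33333333  59.         118.33333333 105.66666667]
 [106.         107.66666667  58.          65.          61.
   66.33333333  67.66666667 116.66666667 116.33333333 105.33333333]
 [103.66666667 105.          64.33333333  62.66666667  60.66666667
   79.         115.66666667 118.         108.66666667 108.        ]
 [106.66666667 106.66666667  62.          60.66666667  88.
  112.33333333 117.66666667 109.33333333 109.33333333 104.        ]]
slot [466.6 329.2] [ 22.1 117.8] 11.1 n 194 z 0.0482
board [556.2   3. ] [ 75.9 149.9] 11.8 n 765 z 0.0853
rod_top [546.   41.6] [22.3 15.6] 46.3 n 16 z 0.1436
327.6875 202.1875
drift_top [560.  -29.7] [22.2 28.3] 1.7 n 23 z 0.1437
349.3478260869565 199.3913043478261
iso [ 452.  -331.9] [ 90.3 110.3] 73.3 n 643 z 0.0402
ball [ 424.5 -321.6] [33.2 32. ] 45.9 n 98 z 0.1151
ballpx 440.8979591836735 244.83673469387756 1.6938263363342594
can_s [ 457.6 -212.9] [61.8 61.5] 0.4 n 358 z 0.1697
can_s ((457.62188720703125, -212.9230499267578), (61.78853225708008, 61.49692153930664), 0.4076186418533325)
can_t [583.  280.8] [62.2 61.1] 2.6 n 357 z 0.1893
can_t ((582.9700927734375, 280.84674072265625), (62.2471809387207, 61.051788330078125), 2.622661590576172)
```

```bash
cat > go.py <<'E'
import sys
from h import *
# go.py x y z yawdeg [more targets]: shares to target from current measured pose
s=r.state(); p=s['tcp_pos']; M=R.from_euler('xyz',s['eef_rot']).as_matrix()
print('t',round(s['clock'],2),'p',p.round(4),'rpy',np.degrees(s['eef_rot']).round(2),'F',s['force'].round(2),'open',round(s['opening'],4),'q',s['joints'].round(2))
a=list(map(float,sys.argv[1:]))
for i in range(0,len(a),4):
    D=M.T@(np.array(a[i:i+3])-p)
    dy=(a[i+3]-np.degrees(s['eef_rot'][2])+180)%360-180
    print('shares',(D/.1).round(3),'turn',round(-np.radians(dy)/2,3))
E
python3 go.py 0.47 0.04 0.32 101.8
python3 - <<'E'
from h import *
d=np.load('top0.npy');P=pts('top',d)
a=np.radians(10.8);c=np.array([.4655,.329])
for y in range(-60,61,5):
    w=np.r_[c+y/1000*np.array([-np.sin(a),np.cos(a)]),.048]
    u,v=proj('top',w)[0].round().astype(int); print(y,(u,v),P[v-1:v+2,u,2].round(4))
E
```

```text
t 0.15 p [0.1875 0.5958 0.2261] rpy [1.7999e+02 7.0000e-02 7.2530e+01] F [ 0.09 -0.06  0.56] open 0.0915 q [-1.37  0.44  0.02  1.57 -0.01  1.13 -0.08]
shares [-4.455  4.363 -0.933] turn -0.255
-60 (np.int64(258), np.int64(225)) [0.0697 0.0719 0.0688]
-55 (np.int64(256), np.int64(225)) [0.0461 0.0308 0.0309]
-50 (np.int64(255), np.int64(225)) [0.0333 0.0369 0.036 ]
-45 (np.int64(253), np.int64(226)) [0.0312 0.0408 0.0339]
-40 (np.int64(252), np.int64(226)) [0.0421 0.0444 0.0498]
-35 (np.int64(250), np.int64(226)) [0.037  0.0437 0.0496]
-30 (np.int64(249), np.int64(226)) [0.0512 0.0461 0.0461]
-25 (np.int64(247), np.int64(227)) [0.0484 0.0391 0.0413]
-20 (np.int64(246), np.int64(227)) [0.0507 0.0449 0.051 ]
-15 (np.int64(244), np.int64(227)) [0.047  0.0494 0.0457]
-10 (np.int64(243), np.int64(227)) [0.0443 0.0475 0.0556]
-5 (np.int64(241), np.int64(227)) [0.0471 0.0411 0.0485]
0 (np.int64(240), np.int64(228)) [0.0515 0.0428 0.0517]
5 (np.int64(238), np.int64(228)) [0.0515 0.0467 0.0517]
10 (np.int64(237), np.int64(228)) [0.0547 0.045  0.0513]
15 (np.int64(235), np.int64(228)) [0.052  0.0453 0.0537]
20 (np.int64(234), np.int64(229)) [0.0459 0.0463 0.0514]
25 (np.int64(232), np.int64(229)) [0.0469 0.0453 0.0461]
30 (np.int64(231), np.int64(229)) [0.0481 0.0487 0.0445]
35 (np.int64(229), np.int64(229)) [0.0541 0.0452 0.056 ]
40 (np.int64(228), np.int64(230)) [0.0549 0.045  0.0485]
45 (np.int64(226), np.int64(230)) [0.0502 0.0519 0.0516]
50 (np.int64(225), np.int64(230)) [0.0432 0.0463 0.0499]
55 (np.int64(223), np.int64(230)) [0.0506 0.0462 0.0463]
60 (np.int64(222), np.int64(231)) [0.0507 0.0476 0.0445]
```

>>> {"op": "apply_moves", "data": {"plan": [[[-0.25,0.25,-0.3],0,0],[[-0.5,0.5,-0.6],0,0],[[-0.8,0.8,-0.93],0,0],[[-0.9,0.9,-0.93],0,0],[[-0.9,0.9,-0.93],0,0]]}}

```text
clock: 0.57
tcp_pos: [0.2515, 0.4793, 0.3236]
eef_rot: [3.139, -0.004, 1.259]
force: [0.4, 1.3, 0.1]
opening: 0.0918
```

>>> {"op": "apply_moves", "data": {"plan": [[[-0.3,0.3,0],0,0],[[-0.6,0.6,0],0,0],[[-0.9,0.9,0],0,0],[[-1,1,0],0,0]]}}

```text
clock: 0.9
tcp_pos: [0.3145, 0.3527, 0.3196]
eef_rot: [3.14, 0.001, 1.26]
force: [0.3, 0.8, 0.4]
opening: 0.0915
```

>>> {"op": "apply_moves", "data": {"plan": [[[-0.3,0.3,0],0,0],[[-0.6,0.6,0],0,0],[[-0.9,0.9,0],0,0],[[-1,1,0],0,0]]}}

```text
clock: 1.23
tcp_pos: [0.3793, 0.2271, 0.3197]
eef_rot: [3.141, 0.001, 1.26]
force: [-0.3, -0.0, -1.0]
opening: 0.0921
```

>>> {"op": "apply_moves", "data": {"plan": [[[-0.3,0.3,0],0,0],[[-0.6,0.6,0],0,0],[[-0.9,0.9,0],0,0],[[-1,1,0],0,0]]}}

```text
clock: 1.57
tcp_pos: [0.4443, 0.1015, 0.3198]
eef_rot: [3.14, 0.001, 1.26]
force: [-0.3, -0.0, 0.5]
opening: 0.0916
```

```bash
python3 go.py 0.47 0.04 0.32 101.8
```

```text
t 1.57 p [0.4443 0.1015 0.3198] rpy [1.7991e+02 6.0000e-02 7.2200e+01] F [-0.29 -0.    0.54] open 0.0916 q [-0.72  0.07  0.41  1.84 -0.03  1.24  0.96]
shares [-0.507  0.433 -0.   ] turn -0.258
```

>>> {"op": "apply_moves", "data": {"plan": [[[-0.25,0.22,0],-0.06,0],[[-0.5,0.43,0],-0.12,0],[[-0.5,0.43,0],-0.18,0],[[-0.5,0.43,0],-0.258,0],[[-0.5,0.43,0],-0.258,0],[[-0.5,0.43,0],-0.258,0]]}}

```text
clock: 2.07
tcp_pos: [0.4684, 0.0463, 0.3194]
eef_rot: [-3.141, 0.0, 1.784]
force: [-1.2, -1.0, -0.5]
opening: 0.0918
```

```bash
cat >> h.py <<'E'
def wcam():
    s=r.state(); p=np.array(s['tcp_pos']); M=R.from_euler('xyz',s['eef_rot']).as_matrix()
    im,d=cams.capture('wrist'); H=np.array(cal('wrist')['hand_eye'])
    T=np.eye(4);T[:3,:3]=M;T[:3,3]=p
    return im,d,T@H
def wray(T,uv):
    K=np.array(cal('wrist')['K']); uv=np.atleast_2d(uv).astype(float)
    a=(uv-K[:2,2])/K[0,0]; th=np.linalg.norm(a,axis=1); 
    D=np.c_[a*(np.sin(th)/np.maximum(th,1e-9))[:,None],np.cos(th)]
    return T[:3,3],D@T[:3,:3].T
def wplane(T,uv,z):
    o,D=wray(T,uv); return o+D*((z-o[2])/D[:,2])[:,None]
def wpts(T,d):
    v,u=np.indices(d.shape); o,D=wray(T,np.c_[u.ravel(),v.ravel()]); Dc=D@T[:3,:3]
    return (o+D*(d.ravel()/np.maximum(Dc[:,2],1e-3))[:,None]).reshape(*d.shape,3)
E
python3 - <<'E'
from h import *
im,d,T=wcam(); cv2.imwrite('pics/w1.png',im); np.savez('w1.npz',d=d,T=T)
E
python3 go.py .549 .037 .3 101.8
```

```text
t 2.12 p [0.4684 0.0465 0.3194] rpy [-179.97    0.    102.01] F [-0.34  0.44  0.43] open 0.0917 q [-0.6   0.1   0.43  1.81 -0.04  1.24  1.63]
shares [-0.261  0.769  0.194] turn 0.002
```

View pics/w1.png

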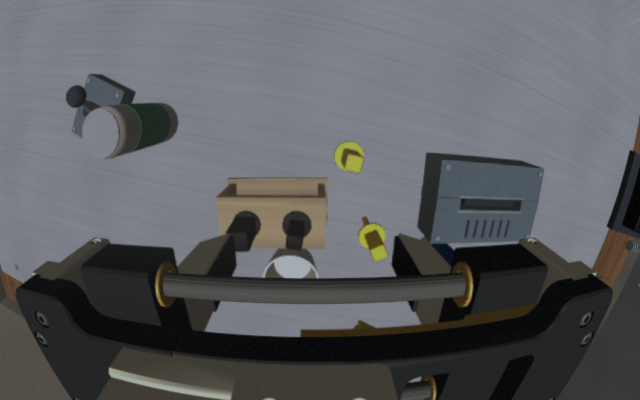

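The wrist view shows the drift (242,230, thick handle) and the rod (297,230, thin handle) in the rack, with the yellow ones at (350,158) and (373,240). I'll confirm with an enlarged crop and measure.

Run:
```python
from h import *
im=cv2.imread('pics/w1.png'); z=np.load('w1.npz'); d,T=z['d'],z['T']; P=wpts(T,d)
cv2.imwrite('pics/w1c.png',cv2.resize(im[170:290,210:390],(792,528),interpolation=cv2.INTER_CUBIC))
g=im.astype(int).sum(2)/3
def an(u0,v0,u1,v1):
    m=np.zeros(d.shape,bool); m[v0:v1,u0:u1]=1; m&=(g<60)
    Q=P[m]; 
    for lo,hi in ((.085,.1),(.1,.135),(.138,.15)):
        q=Q[(Q[:,2]>lo)&(Q[:,2]<hi)]
        if len(q)>5:
            c,s,a=cv2.minAreaRect((q[:,:2]*1000).astype(np.float32)); print(lo,hi,len(q),np.median(q[:,2]).round(4),q.mean(0).round(4),np.round(c,1),np.round(s,1),round(a,1))
print('rod');an(275,200,320,260)
print('drift');an(222,205,262,255)
b=(abs(P[...,2]-.085)<.004);b[:, :205]=0;b[:,340:]=0;b[:170]=0;b[260:]=0
q=P[b];print('board',len(q),np.median(q[:,2]),cv2.minAreaRect((q[:,:2]*1000).astype(np.float32)))
# slot
m=np.zeros(d.shape,bool);m[190:220,450:530]=1
m&=(g<60)&(P[...,2]<.06); q=wplane(T,np.argwhere(m)[:,::-1],.048); print('slotfloor',cv2.minAreaRect((q[:,:2]*1000).astype(np.float32)))
bb=(abs(P[...,2]-.07)<.004);bb[:,:410]=0;bb[:150]=0;bb[250:]=0;bb[:,560:]=0
q=P[bb];print('box',len(q),np.median(q[:,2]),cv2.minAreaRect((q[:,:2]*1000).astype(np.float32)))
```

```text
rod
0.085 0.1 335 0.0927 [0.5407 0.0399 0.0929] [544.4  40.2] [33.3 37.3] 1.4
0.1 0.135 161 0.1181 [0.5379 0.039  0.1181] [538.7  38.9] [ 4.4 19.9] 4.6
0.138 0.15 274 0.1463 [0.5456 0.0399 0.1457] [547.2  39.9] [20.2 19.5] 4.7
drift
0.085 0.1 186 0.0927 [ 0.5506 -0.0237  0.0934] [552.6 -24.1] [36.9 20.1] 66.7
0.1 0.135 294 0.1179 [ 0.5516 -0.0247  0.118 ] [553.4 -23.6] [35.6 18.6] 61.6
0.138 0.15 368 0.1462 [ 0.5578 -0.0242  0.1455] [560.5 -26.6] [28.1 26.8] 17.3
board 3641 0.08663383361070193 ((554.0452880859375, 4.757293701171875), (75.48602294921875, 151.32273864746094), 11.885543823242188)
slotfloor ((465.8671569824219, 343.86468505859375), (14.607465744018555, 116.3422622680664), 10.818862915039062)
box 7374 0.07205898095644583 ((468.16363525390625, 331.8343200683594), (143.8808135986328, 201.38999938964844), 10.639612197875977)
```

View pics/w1c.png

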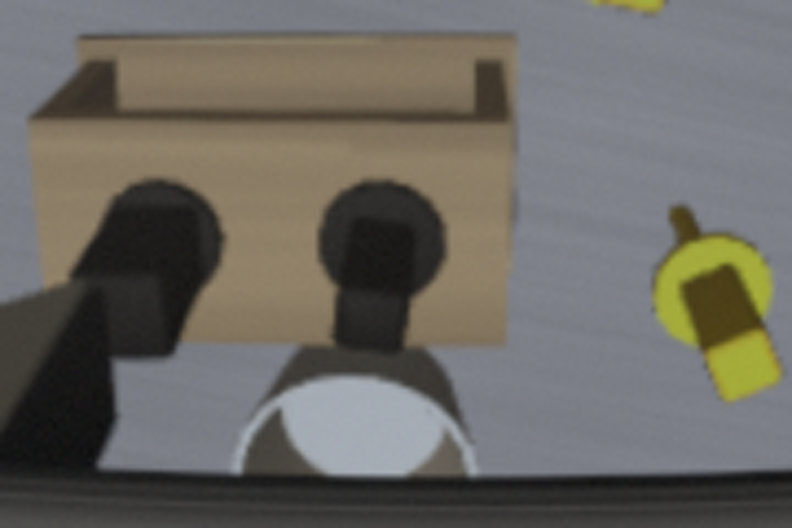

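The rod's top centre is about (0.547, 0.040), z 0.146, and its flats are turned about 4.7°. The drift is clearly the thick tool. I'll go above the rod with the jaws along y and part-closed.

```bash
python3 go.py .547 .0403 .23 94.7
```

```text
t 2.12 p [0.4684 0.0465 0.3194] rpy [-179.97    0.    102.01] F [-0.34  0.44  0.43] open 0.0917 q [-0.6   0.1   0.43  1.81 -0.04  1.24  1.63]
shares [-0.224  0.756  0.894] turn 0.064
```

>>> {"op": "apply_moves", "data": {"plan": [[[-0.1,0.3,0.2],0.03,0.52],[[-0.224,0.6,0.5],0.064,0.52],[[-0.224,0.756,0.8],0.064,0.52],[[-0.224,0.756,0.894],0.064,0.52],[[-0.224,0.756,0.894],0.064,0.52],[[-0.224,0.756,0.894],0.064,0.52]]}}

```text
clock: 2.62
tcp_pos: [0.5464, 0.0405, 0.2303]
eef_rot: [-3.14, 0.0, 1.653]
force: [0.3, 0.5, 0.9]
opening: 0.0566
```

```bash
python3 go.py .547 .0403 .105 94.7
python3 - <<'E'
from h import *
im,d,T=wcam(); cv2.imwrite('pics/w2.png',im); np.savez('w2.npz',d=d,T=T)
t,_=cams.capture('top'); cv2.imwrite('pics/t2.png',cv2.resize(t[150:260,275:455],(792,484),interpolation=cv2.INTER_CUBIC))
E
```

```text
t 2.62 p [0.5464 0.0405 0.2303] rpy [-1.7991e+02  2.0000e-02  9.4710e+01] F [0.33 0.46 0.86] open 0.0566 q [-0.52  0.32  0.46  1.78 -0.16  1.08  1.65]
shares [-0.002  0.008  1.253] turn 0.0
```

View pics/w2.png

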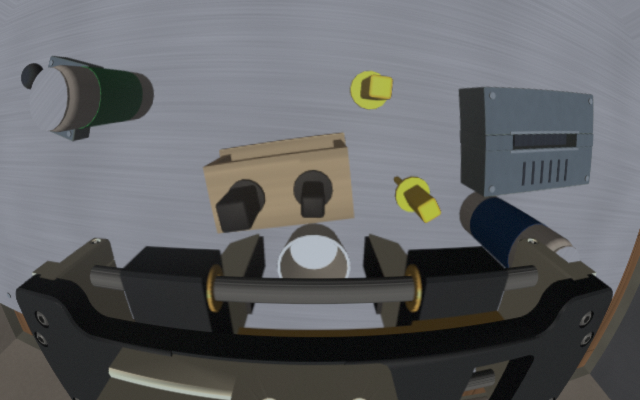

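The rod handle top is at (313,208), right on the tool's centre line. I'll triangulate it between the two wrist places.

Run:
```python
from h import *
for n,(u0,v0,u1,v1) in (('w1',(280,225,315,258)),('w2',(295,180,335,225))):
    z=np.load(n+'.npz'); d,T=z['d'],z['T']; P=wpts(T,d); im=cv2.imread(f'pics/{n}.png'); g=im.astype(int).sum(2)/3
    m=np.zeros(d.shape,bool); m[v0:v1,u0:u1]=1; m&=(P[...,2]>.138)&(P[...,2]<.155)&(g<70)
    uv=np.argwhere(m)[:,::-1]; c,s,a=cv2.minAreaRect((wplane(T,uv,.145)[:,:2]*1000).astype(np.float32))
    cu=cv2.minAreaRect(uv.astype(np.float32))[0]
    print(n,len(uv),np.round(c,1),np.round(s,1),round(a,1),np.median(P[m][:,2]).round(4)); o,D=wray(T,[cu]); 
    if n=='w1': o1,D1=o,D[0]
    else:
        D2=D[0]; k=np.linalg.lstsq(np.c_[D1,-D2],o-o1,rcond=None)[0]; print('tri',o1+k[0]*D1,o+k[1]*D2)
```

```text
w1 275 [546.1  39.8] [23.5 19.1] 10.2 0.1463
w2 563 [546.5  39.8] [21.1 19.3] 4.7 0.1463
tri [0.54690186 0.03982926 0.14329098] [0.54689747 0.03991555 0.1432916 ]
```

>>> {"op": "apply_moves", "data": {"plan": [[[0,0.005,0.1],0,0.52],[[0,0.005,0.35],0,0.52],[[0,0.005,0.6],0,0.52],[[0,0.005,0.6],0,0.52]]}}

```text
clock: 3.05
tcp_pos: [0.5451, 0.0407, 0.1672]
eef_rot: [-3.137, -0.0, 1.654]
force: [-1.5, 0.3, -0.3]
opening: 0.0443
```

>>> {"op": "apply_moves", "data": {"plan": [[[0,0,0.2],0,0.52],[[0,0,0.4],0,0.52],[[0,0,0.65],0,0.52],[[0,0,0.65],0,0.52],[[0,0,0.65],0,0.52]]}}

```text
clock: 3.47
tcp_pos: [0.5474, 0.0405, 0.106]
eef_rot: [-3.141, -0.0, 1.654]
force: [0.3, 0.1, 0.4]
opening: 0.0442
```

```bash
python3 go.py .547 .0403 .105 94.7
python3 - <<'E'
from h import *
im,d,T=wcam(); cv2.imwrite('pics/w3.png',im)
E
```

```text
t 3.47 p [0.5474 0.0405 0.106 ] rpy [-179.94   -0.     94.75] F [0.26 0.08 0.38] open 0.0442 q [-0.47  0.46  0.41  1.92 -0.25  0.8   1.73]
shares [-0.002 -0.004  0.01 ] turn 0.0
```

View pics/w3.png

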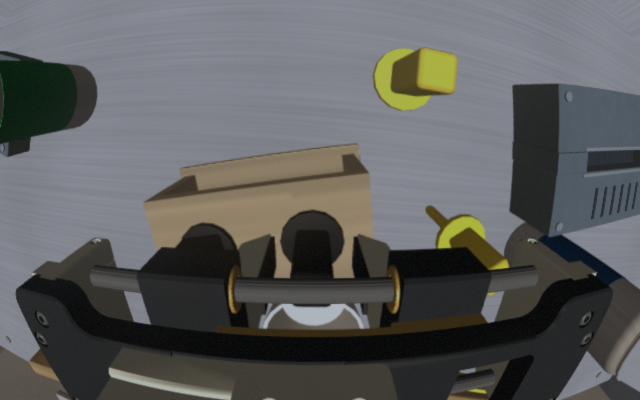

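The rod handle is between the fingers (313,260), and the drift's at the left outside. Closing.

>>> {"op": "apply_moves", "data": {"plan": [[[0,0,0],0,1],[[0,0,0],0,1],[[0,0,0],0,1],[[0,0,0],0,1],[[0,0,0],0,1],[[0,0,0],0,1]], "grip_force": 50}}

```text
clock: 4.02
tcp_pos: [0.5481, 0.0405, 0.1061]
eef_rot: [3.141, -0.0, 1.654]
force: [-2.1, -0.8, 7.3]
opening: 0.02
```

>>> {"op": "apply_moves", "data": {"plan": [[[0,0,-0.1],0,1],[[0,0,-0.3],0,1],[[0,0,-0.6],0,1],[[0,0,-1],0,1],[[0,0,-1],0,1]]}}

```text
clock: 4.43
tcp_pos: [0.5511, 0.0401, 0.2124]
eef_rot: [3.132, -0.001, 1.653]
force: [1.2, -1.0, 0.7]
opening: 0.0198
```

>>> {"op": "apply_moves", "data": {"plan": [[[0,0,-0.3],0,1],[[0,0,-0.6],0,1],[[0,0,-0.95],0,1],[[0,0,-0.95],0,1]]}}

```text
clock: 4.77
tcp_pos: [0.5504, 0.0401, 0.3071]
eef_rot: [3.132, -0.001, 1.653]
force: [0.8, 0.0, -1.3]
opening: 0.0197
```

```bash
python3 go.py .457 .329 .30 100.8
python3 - <<'E'
from h import *
im,d,T=wcam(); cv2.imwrite('pics/w4.png',im)
s,_=cams.capture('scene'); cv2.imwrite('pics/s4.png',cv2.resize(s[60:260,220:460],(720,600),interpolation=cv2.INTER_CUBIC))
E
```

```text
t 4.77 p [0.5504 0.0401 0.3071] rpy [ 1.7945e+02 -7.0000e-02  9.4720e+01] F [ 0.83  0.   -1.29] open 0.0197 q [-0.55  0.26  0.49  1.67 -0.13  1.24  1.62]
shares [ 2.956 -0.694  0.068] turn -0.053
```

View pics/w4.png

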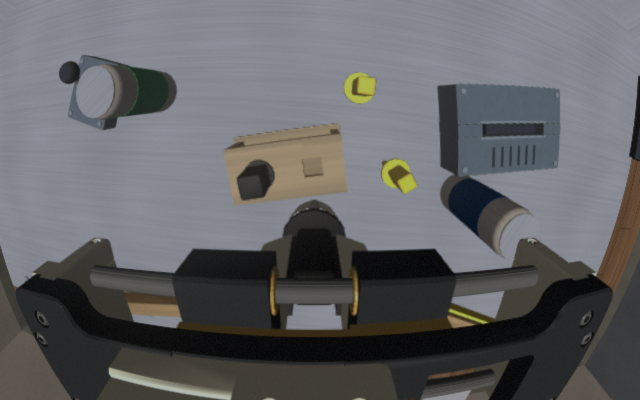

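View pics/s4.png

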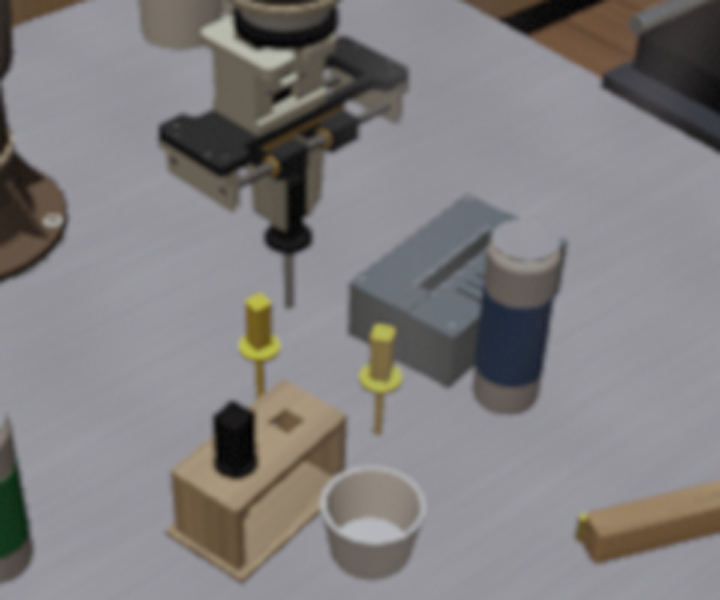

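The rod is held straight and its rack place is empty at w4 (313,167). Moving over the slot.

```bash
python3 go.py .471 .305 .30 100.8
python3 - <<'E'
from h import *
im=cv2.imread('pics/w4.png'); cv2.imwrite('pics/w4c.png',cv2.resize(im[80:200,220:580],(792,264),interpolation=cv2.INTER_CUBIC))
E
```

```text
t 4.87 p [0.5483 0.0404 0.3019] rpy [ 1.7982e+02 -4.0000e-02  9.4760e+01] F [-0.42  0.21 -1.75] open 0.02 q [-0.54  0.26  0.48  1.68 -0.13  1.23  1.62]
shares [ 2.701 -0.551  0.019] turn -0.053
```

View pics/w4c.png

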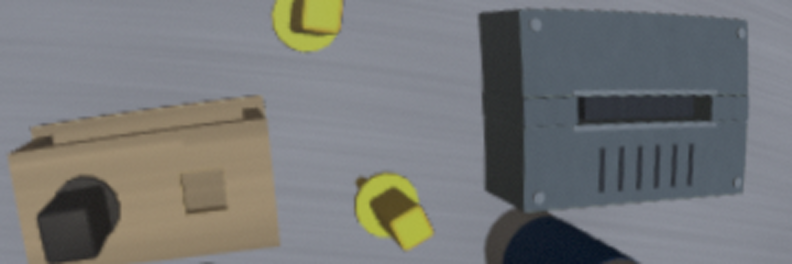

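>>> {"op": "apply_moves", "data": {"plan": [[[0.3,-0.06,0],0,1],[[0.6,-0.12,0],0,1],[[0.9,-0.18,0],0,1],[[0.9,-0.18,0],0,1]]}}

```text
clock: 5.2
tcp_pos: [0.5194, 0.1356, 0.2986]
eef_rot: [-3.138, -0.002, 1.662]
force: [0.1, 1.5, -1.6]
opening: 0.0201
```

>>> {"op": "apply_moves", "data": {"plan": [[[0.3,-0.06,0],0,1],[[0.6,-0.12,0],0,1],[[0.9,-0.18,0],0,1],[[0.9,-0.18,0],0,1]]}}

```text
clock: 5.53
tcp_pos: [0.4936, 0.2236, 0.2986]
eef_rot: [-3.138, -0.002, 1.662]
force: [-0.6, 0.3, -1.6]
opening: 0.0198
```

>>> {"op": "apply_moves", "data": {"plan": [[[0.3,-0.06,0],-0.02,1],[[0.6,-0.12,0],-0.053,1],[[0.9,-0.19,0],-0.053,1],[[0.9,-0.19,0],-0.053,1],[[0.9,-0.19,0],-0.053,1],[[0.9,-0.19,0],-0.053,1]]}}

```text
clock: 6.03
tcp_pos: [0.4703, 0.304, 0.2993]
eef_rot: [-3.14, 0.002, 1.76]
force: [-0.6, -1.0, -0.8]
opening: 0.0198
```

```bash
python3 go.py .471 .305 .18 100.8
python3 - <<'E'
from h import *
im,d,T=wcam(); cv2.imwrite('pics/w5.png',im); np.savez('w5.npz',d=d,T=T)
s,_=cams.capture('scene'); cv2.imwrite('pics/s5.png',s)
s,_=cams.capture('top'); cv2.imwrite('pics/t5.png',s)
E
```

```text
t 6.03 p [0.4703 0.304  0.2993] rpy [-1.7991e+02  9.0000e-02  1.0082e+02] F [-0.6  -1.03 -0.82] open 0.0198 q [-0.92  0.28  0.33  1.64 -0.09  1.24  1.19]
shares [0.011 0.011 1.193] turn 0.0
```

View pics/w5.png

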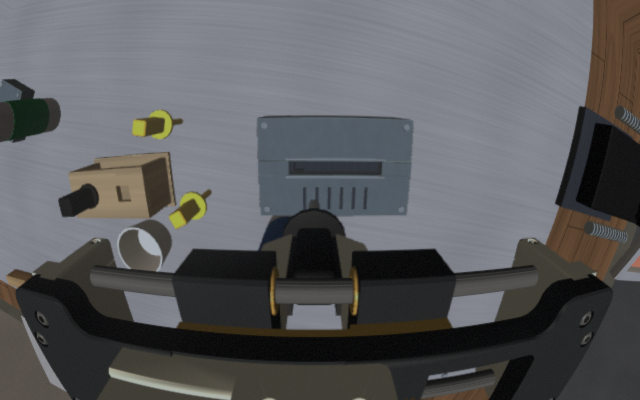

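View pics/s5.png

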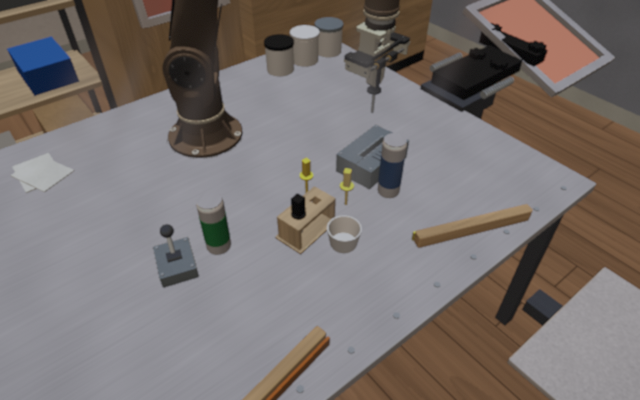

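Run:
```python
from h import *
im=cv2.imread('pics/w5.png'); z=np.load('w5.npz'); T=z['T']; d=z['d']
cv2.imwrite('pics/w5c.png',cv2.resize(im[105:225,250:420],(800,565),interpolation=cv2.INTER_CUBIC))
g=im.astype(int).sum(2)/3
m=np.zeros(g.shape,bool); m[158:180,282:388]=1; m&=g<75
uv=np.argwhere(m)[:,::-1]
r_=cv2.minAreaRect((wplane(T,uv,.07)[:,:2]*1000).astype(np.float32)); print('slot@.07',r_)
a=np.radians(10.8); 
P=wpts(T,d); bm=(abs(P[...,2]-.0713)<.003); bm[:,:250]=0;bm[:,420:]=0;bm[:108]=0;bm[216:]=0
uv=np.argwhere(bm)[:,::-1]; print('box',cv2.minAreaRect((wplane(T,uv,.07)[:,:2]*1000).astype(np.float32)))
for y in range(-60,61,4):
    w=wplane(T,[[0,0]],.07) # dummy
q=P[m]; c=np.array([.4655,.329]); yl=(q[:,:2]-c)@np.array([-np.sin(a),np.cos(a)])*1000; xl=(q[:,:2]-c)@np.array([np.cos(a),np.sin(a)])*1000
for y in range(-64,64,6):
    k=(abs(yl-y)<3); 
    if k.sum(): print(y,k.sum(),np.percentile(q[k,2],[10,50,90]).round(4),xl[k].mean().round(1))
# tip
print('tip px->', wplane(T,[[313.5,205]],.208))
```

```text
slot@.07 ((462.15643310546875, 330.7379150390625), (17.60663414001465, 120.97732543945312), 10.34395980834961)
box ((461.9241027832031, 331.0516052246094), (129.3336181640625, 201.31556701660156), 10.791186332702637)
-58 45 [0.0495 0.0576 0.0715] -1.2
-52 67 [0.0372 0.049  0.06  ] 1.1
-46 59 [0.0368 0.0383 0.0591] 2.1
-40 57 [0.0375 0.043  0.0599] 1.6
-34 70 [0.0488 0.0499 0.0597] 0.4
-28 61 [0.049  0.0501 0.0675] -6.2
-22 70 [0.0485 0.0501 0.0597] 0.4
-16 56 [0.0488 0.0503 0.0596] 0.7
-10 66 [0.049  0.0502 0.0588] 0.4
-4 57 [0.0488 0.05   0.0586] 0.5
2 66 [0.0491 0.0502 0.0588] 0.5
8 57 [0.0489 0.0503 0.0598] 0.9
14 54 [0.0493 0.0501 0.059 ] 0.8
20 61 [0.0493 0.0501 0.0582] 1.0
26 55 [0.049  0.0501 0.0587] 1.2
32 61 [0.0489 0.05   0.0588] 0.5
38 55 [0.0493 0.0501 0.0588] 1.2
44 53 [0.049  0.0501 0.0579] 0.7
50 59 [0.0489 0.0501 0.0577] 0.6
56 57 [0.0488 0.0497 0.0587] 1.1
62 75 [0.0493 0.0537 0.0686] -0.7
tip px-> [[0.47210329 0.3045243  0.208     ]]
```

View pics/w5c.png

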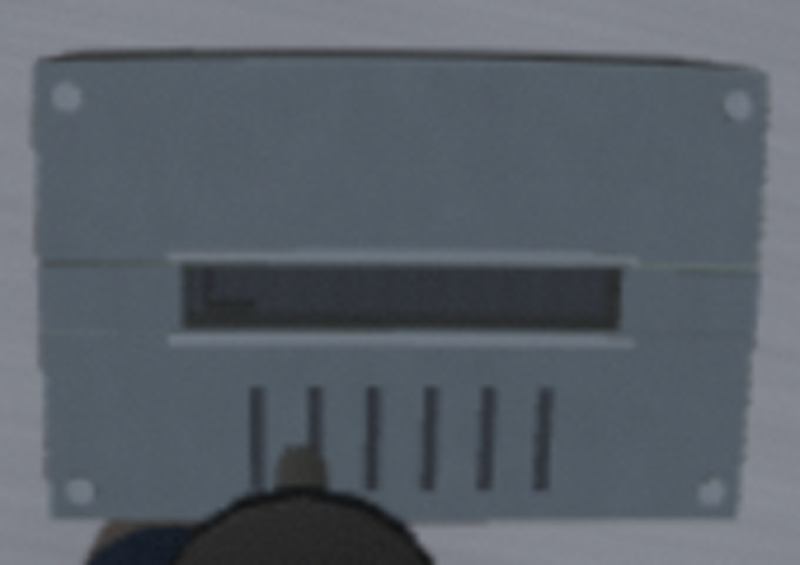

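The slot view shows the hole at its left end, outlined at crop (205–255,270–305). Depth puts it at local y ≈ -45. I'll lower to just above the slot at local y ≈ -20 and check the tip against it.

```bash
python3 go.py .4675 .3104 .173 100.8
```

```text
t 6.18 p [0.4709 0.3035 0.3001] rpy [-1.7998e+02  4.0000e-02  1.0071e+02] F [-0.42 -0.47 -1.02] open 0.0196 q [-0.92  0.28  0.33  1.64 -0.09  1.24  1.19]
shares [ 0.075 -0.02   1.271] turn -0.001
```

>>> {"op": "apply_moves", "data": {"plan": [[[0.07,-0.02,0.3],0,1],[[0.07,-0.02,0.6],0,1],[[0.07,-0.02,0.9],0,1],[[0.07,-0.02,0.9],0,1]]}}

```text
clock: 6.52
tcp_pos: [0.4646, 0.3088, 0.2053]
eef_rot: [-3.134, 0.004, 1.759]
force: [-1.7, -0.8, -1.3]
opening: 0.0196
```

>>> {"op": "apply_moves", "data": {"plan": [[[0,0,0.2],0,1],[[0,0,0.37],0,1],[[0,0,0.37],0,1],[[0,0,0.37],0,1],[[0,0,0.37],0,1]]}}

```text
clock: 6.93
tcp_pos: [0.4681, 0.3116, 0.1751]
eef_rot: [3.14, -0.001, 1.759]
force: [-0.4, 0.8, -0.8]
opening: 0.0199
```

```bash
python3 go.py .4675 .3104 .173 100.8
python3 - <<'E'
from h import *
im,d,T=wcam(); cv2.imwrite('pics/w6.png',im); np.savez('w6.npz',d=d,T=T)
cv2.imwrite('pics/w6c.png',cv2.resize(im[90:260,240:400],(565,600),interpolation=cv2.INTER_CUBIC))
s,_=cams.capture('scene'); cv2.imwrite('pics/s6.png',cv2.resize(s[60:200,310:430],(514,600),interpolation=cv2.INTER_CUBIC))
E
```

```text
t 6.93 p [0.4681 0.3116 0.1751] rpy [ 1.7990e+02 -5.0000e-02  1.0079e+02] F [-0.43  0.79 -0.82] open 0.0199 q [-0.91  0.39  0.3   1.82 -0.14  0.96  1.21]
shares [-0.011 -0.008  0.021] turn -0.0
```

View pics/w6c.png

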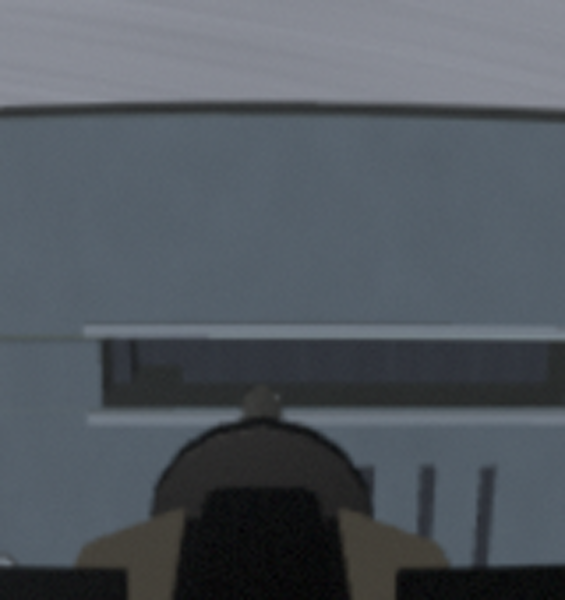

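View pics/s6.png

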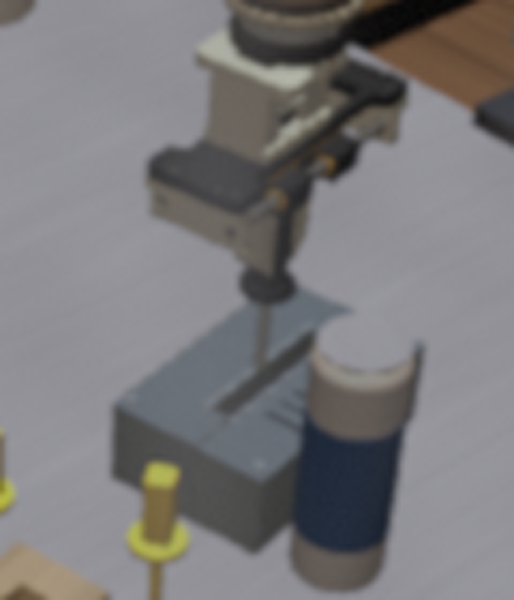

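Run:
```python
from h import *
z=np.load('w6.npz'); T=z['T']; a=np.radians(10.8)
ex=np.array([np.cos(a),np.sin(a)]); ey=np.array([-np.sin(a),np.cos(a)])
def L(p): return (p[0,:2]@ex*1000).round(1),(p[0,:2]@ey*1000).round(1)
print('near',L(wplane(T,[[314,186.3]],.07)),'far',L(wplane(T,[[314,204.7]],.07)))
print('rod',L(wplane(T,[[314.2,204.1]],.0886)))
print('TCP',L(np.array([[.4681,.3116]])))
print('slot L end',L(wplane(T,[[240+103*.2833,195]],.07)),'hole edges',[L(wplane(T,[[240+x*.2833,90+360*.2833]],.048)) for x in (135,183)])
print('topcam slot',L(np.array([[.4655,.329]])))
```

```text
near (np.float64(507.6), np.float64(219.3)) far (np.float64(524.7), np.float64(219.3))
rod (np.float64(518.0), np.float64(219.4))
TCP (np.float64(518.2), np.float64(218.4))
slot L end (np.float64(515.6), np.float64(179.0)) hole edges [(np.float64(519.1), np.float64(184.8)), (np.float64(519.1), np.float64(198.0))]
topcam slot (np.float64(518.9), np.float64(235.9))
```

Tip is inside the slot's width. The lateral shift needed is -1 to -2 mm, and the hole is about 28 mm towards tool -x. Lowering carefully.

>>> {"op": "apply_moves", "data": {"plan": [[[0,-0.01,0.05],0,1],[[0,-0.01,0.1],0,1],[[0,-0.01,0.2],0,1],[[0,-0.01,0.3],0,1],[[0,-0.01,0.3],0,1],[[0,-0.01,0.3],0,1]]}}

```text
clock: 7.53
tcp_pos: [0.4656, 0.3109, 0.1422]
eef_rot: [-3.14, 0.001, 1.76]
force: [0.5, 0.6, -0.8]
opening: 0.0198
```

>>> {"op": "apply_moves", "data": {"plan": [[[0,0,0.015],0,1],[[0,0,0.03],0,1],[[0,0,0.045],0,1],[[0,0,0.045],0,1]]}}

```text
clock: 7.87
tcp_pos: [0.4664, 0.3114, 0.1389]
eef_rot: [3.141, -0.0, 1.76]
force: [0.9, 1.1, 0.2]
opening: 0.0192
```

>>> {"op": "apply_moves", "data": {"plan": [[[0,0,0.01],0,1],[[0,0,0.02],0,1],[[0,0,0.02],0,1]]}}

```text
clock: 8.12
tcp_pos: [0.4667, 0.3116, 0.1382]
eef_rot: [3.14, -0.001, 1.76]
force: [-2.5, -2.2, 12.5]
opening: 0.0197
```

Floor contact is at TCP z ≈ 0.1385. I'll ease the load slightly and slide towards the hole.

>>> {"op": "apply_moves", "data": {"plan": [[[0,0,-0.01],0,1],[[-0.03,0,-0.01],0,1],[[-0.06,0,-0.01],0,1],[[-0.09,0,-0.01],0,1],[[-0.12,0,-0.01],0,1]]}}

```text
clock: 8.53
tcp_pos: [0.4689, 0.3009, 0.1385]
eef_rot: [3.14, -0.002, 1.761]
force: [-1.5, 5.5, 5.3]
opening: 0.0197
```

>>> {"op": "apply_moves", "data": {"plan": [[[-0.03,0,0],0,1],[[-0.06,0,0],0,1],[[-0.09,0,0],0,1]]}}

```text
clock: 8.78
tcp_pos: [0.4704, 0.2914, 0.1383]
eef_rot: [3.14, -0.001, 1.76]
force: [-0.1, 0.7, -1.0]
opening: 0.0198
```

>>> {"op": "apply_moves", "data": {"plan": [[[-0.02,0,0],0,1],[[-0.04,0,0],0,1],[[-0.06,0,0],0,1],[[-0.06,0,0],0,1]]}}

```text
clock: 9.12
tcp_pos: [0.4711, 0.2834, 0.1373]
eef_rot: [-3.14, 0.001, 1.759]
force: [-0.3, -1.4, -1.3]
opening: 0.0197
```

>>> {"op": "apply_moves", "data": {"plan": [[[0,0,0.02],0,1],[[0,0,0.04],0,1],[[0,0,0.04],0,1]]}}

```text
clock: 9.37
tcp_pos: [0.4709, 0.2847, 0.1332]
eef_rot: [-3.141, 0.0, 1.76]
force: [-0.1, -0.6, -1.1]
opening: 0.0198
```

It dropped in: no force 5 mm below the floor, and the position matches the seen hole. Now I'll go down to the button.

>>> {"op": "apply_moves", "data": {"plan": [[[0,0,0.02],0,1],[[0,0,0.04],0,1],[[0,0,0.06],0,1],[[0,0,0.06],0,1]]}}

```text
clock: 9.7
tcp_pos: [0.471, 0.2847, 0.1273]
eef_rot: [-3.141, 0.0, 1.76]
force: [-0.4, -0.5, -1.6]
opening: 0.0197
```

>>> {"op": "apply_moves", "data": {"plan": [[[0,0,0.015],0,1],[[0,0,0.03],0,1],[[0,0,0.05],0,1],[[0,0,0.05],0,1]]}}

```text
clock: 10.03
tcp_pos: [0.4712, 0.2848, 0.1227]
eef_rot: [3.142, -0.0, 1.76]
force: [-1.0, -0.7, 1.1]
opening: 0.0199
```

>>> {"op": "apply_moves", "data": {"plan": [[[0,0,0.01],0,1],[[0,0,0.02],0,1],[[0,0,0.03],0,1],[[0,0,0.03],0,1]]}}

```text
clock: 10.37
tcp_pos: [0.4712, 0.2848, 0.1197]
eef_rot: [3.142, -0.0, 1.76]
force: [-0.9, -1.0, 1.0]
opening: 0.0196
```

>>> {"op": "apply_moves", "data": {"plan": [[[0,0,0.01],0,1],[[0,0,0.02],0,1],[[0,0,0.02],0,1]]}}

```text
clock: 10.62
tcp_pos: [0.4714, 0.2849, 0.1183]
eef_rot: [3.141, -0.0, 1.76]
force: [-2.5, -1.8, 8.4]
opening: 0.02
```

>>> {"op": "apply_moves", "data": {"plan": [[[0,0,0.01],0,1],[[0,0,0.02],0,1],[[0,0,0.02],0,1]]}}

```text
clock: 10.87
tcp_pos: [0.4717, 0.285, 0.1177]
eef_rot: [3.14, -0.001, 1.76]
force: [-6.1, -4.5, 25.6]
opening: 0.0195
```

A hard stop at 20 mm below the floor, with 25 N: the button's fully in. Withdrawing straight up.

>>> {"op": "apply_moves", "data": {"plan": [[[0,0,-0.05],0,1],[[0,0,-0.15],0,1],[[0,0,-0.3],0,1],[[0,0,-0.6],0,1],[[0,0,-0.95],0,1],[[0,0,-0.95],0,1]]}}

```text
clock: 11.37
tcp_pos: [0.4742, 0.2863, 0.217]
eef_rot: [3.133, -0.004, 1.759]
force: [1.4, -0.0, -0.7]
opening: 0.0196
```

>>> {"op": "apply_moves", "data": {"plan": [[[0,0,-0.3],0,1],[[0,0,-0.6],0,1],[[0,0,-0.95],0,1],[[0,0,-0.95],0,1],[[0,0,-0.95],0,1]]}}

```text
clock: 11.78
tcp_pos: [0.4723, 0.2854, 0.3079]
eef_rot: [3.138, -0.002, 1.76]
force: [-0.3, -1.1, -1.5]
opening: 0.0197
```

```bash
python3 go.py .40 -.30 .31 162
python3 - <<'E'
from h import *
im,d,T=wcam(); cv2.imwrite('pics/w7.png',im); np.savez('w7.npz',d=d,T=T)
cv2.imwrite('pics/w7c.png',cv2.resize(im[90:230,240:400],(686,600),interpolation=cv2.INTER_CUBIC))
P=wpts(T,d)
g=im.astype(int).sum(2)/3
a=np.radians(10.8);ey=np.array([-np.sin(a),np.cos(a)]);ex=np.array([np.cos(a),np.sin(a)])
X=P[...,:2]@ex*1000;Y=P[...,:2]@ey*1000
for y in range(176,216,4):
    k=(abs(Y-y)<2)&(abs(X-517)<7); print(y,k.sum(),np.percentile(P[k][:,2],[5,25,50]).round(4) if k.sum() else '')
E
```

```text
t 11.78 p [0.4723 0.2854 0.3079] rpy [ 1.7977e+02 -1.3000e-01  1.0083e+02] F [-0.27 -1.1  -1.51] open 0.0197 q [-0.9   0.25  0.34  1.65 -0.09  1.25  1.21]
shares [-5.613 -1.81  -0.041] turn -0.534
176 63 [0.071  0.0718 0.0736]
180 231 [0.0495 0.295  0.3613]
184 40 [0.0305 0.0398 0.0491]
188 38 [0.029  0.0298 0.0346]
192 67 [0.0288 0.0312 0.2261]
196 40 [0.0287 0.0305 0.2263]
200 47 [0.0134 0.0493 0.0501]
204 233 [0.0495 0.2957 0.3582]
208 47 [0.0489 0.0497 0.0518]
212 41 [0.0489 0.0498 0.0504]
```

View pics/w7.png

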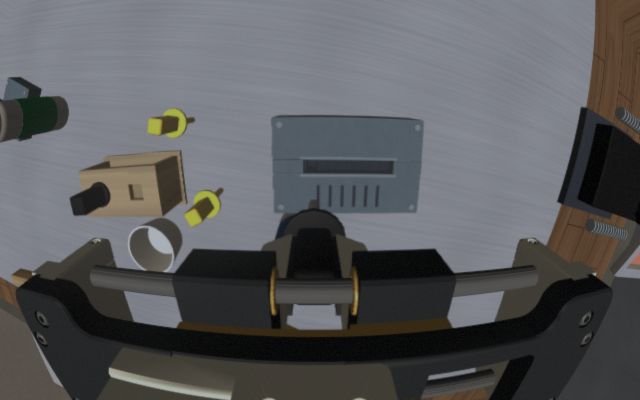

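Depth shows the button top now ~8 mm lower than before, at about 0.029. Next is the isolator. I'll go round at a safe height and use the rod's shaft to push the ball.

```bash
python3 go.py .383 -.310 .31 -16.7
```

```text
t 11.83 p [0.4714 0.2849 0.3061] rpy [ 1.7994e+02 -4.0000e-02  1.0084e+02] F [-0.66  0.75 -1.64] open 0.0198 q [-0.9   0.26  0.34  1.66 -0.09  1.24  1.21]
shares [-5.677 -1.987 -0.045] turn 1.026
```

>>> {"op": "apply_moves", "data": {"plan": [[[-0.3,-0.1,0],0,1],[[-0.65,-0.22,0],0,1],[[-1,-0.35,-0.04],0,1],[[-1,-0.35,-0.04],0,1]]}}

```text
clock: 12.17
tcp_pos: [0.4548, 0.172, 0.3091]
eef_rot: [-3.139, 0.003, 1.752]
force: [0.4, -1.5, -1.7]
opening: 0.0197
```

>>> {"op": "apply_moves", "data": {"plan": [[[-0.35,-0.12,0],0,1],[[-0.7,-0.24,0],0,1],[[-1,-0.35,0],0,1],[[-1,-0.35,0],0,1]]}}

```text
clock: 12.5
tcp_pos: [0.4386, 0.0685, 0.3089]
eef_rot: [-3.139, 0.002, 1.752]
force: [1.1, -0.5, -1.4]
opening: 0.0196
```

>>> {"op": "apply_moves", "data": {"plan": [[[-0.35,-0.12,0],0,1],[[-0.7,-0.24,0],0,1],[[-1,-0.35,0],0,1],[[-1,-0.35,0],0,1]]}}

```text
clock: 12.83
tcp_pos: [0.4227, -0.0356, 0.3091]
eef_rot: [-3.14, 0.001, 1.752]
force: [-0.3, -0.5, -0.8]
opening: 0.0196
```

>>> {"op": "apply_moves", "data": {"plan": [[[-0.35,-0.12,0],0.06,1],[[-0.7,-0.24,0],0.12,1],[[-1,-0.35,0],0.18,1],[[-1,-0.35,0],0.24,1],[[-1,-0.35,0],0.3,1],[[-1,-0.35,0],0.36,1],[[-1,-0.35,0],0.42,1],[[-1,-0.35,0],0.48,1],[[-1,-0.35,0],0.5,1]]}}

```text
clock: 13.58
tcp_pos: [0.4086, -0.1337, 0.3088]
eef_rot: [-3.14, 0.001, 0.753]
force: [-0.6, 0.6, -1.2]
opening: 0.0196
```

```bash
python3 go.py .383 -.310 .31 -16.7
```

```text
t 13.58 p [ 0.4086 -0.1337  0.3088] rpy [-1.7992e+02  8.0000e-02  4.3130e+01] F [-0.64  0.63 -1.15] open 0.0196 q [-0.46  0.01  0.68  1.92 -0.01  1.21  0.97]
shares [-1.392  1.112 -0.012] turn 0.522
```

>>> {"op": "apply_moves", "data": {"plan": [[[-0.25,0.2,0],0.06,1],[[-0.5,0.4,0],0.12,1],[[-0.7,0.56,0],0.18,1],[[-0.7,0.56,0],0.24,1],[[-0.7,0.56,0],0.3,1],[[-0.7,0.56,0],0.36,1],[[-0.7,0.56,0],0.42,1],[[-0.7,0.56,0],0.48,1],[[-0.7,0.56,0],0.522,1],[[-0.7,0.56,0],0.522,1]]}}

```text
clock: 14.42
tcp_pos: [0.3967, -0.2225, 0.3089]
eef_rot: [3.141, 0.002, -0.288]
force: [0.2, 0.7, -1.0]
opening: 0.0198
```

```bash
python3 go.py .383 -.310 .31 -16.7;python3 - <<'E'
from h import *
im,d,T=wcam(); cv2.imwrite('pics/w8.png',im); np.savez('w8.npz',d=d,T=T)
E
```

```text
t 14.42 p [ 0.3967 -0.2225  0.3089] rpy [ 1.7998e+02  1.0000e-01 -1.6500e+01] F [ 0.21  0.67 -1.04] open 0.0198 q [-0.38  0.07  0.86  1.88 -0.06  1.21  0.2 ]
shares [ 0.117  0.878 -0.011] turn 0.002
```

View pics/w8.png

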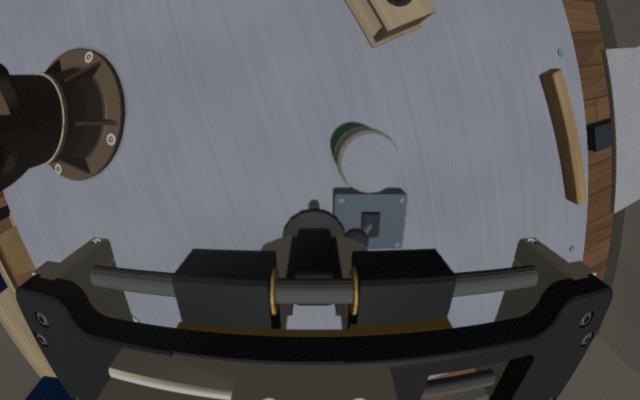

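Wrist view: isolator (370,218), with the ball (355,240) leaning towards the robot and the short can (365,158) beside it. I'll cross-check the ball and box.

Run:
```python
from h import *
z=np.load('w8.npz');d,T=z['d'],z['T'];P=wpts(T,d)
m=(abs(P[...,2]-.0415)<.004);m[:,:320]=0;m[:,415:]=0;m[:180]=0;m[255:]=0
print('iso',cv2.minAreaRect((P[m][:,:2]*1000).astype(np.float32)))
m=(P[...,2]>.09)&(P[...,2]<.13);m[:,:342]=0;m[:,375:]=0;m[:225]=0;m[255:]=0
q=P[m];print(len(q));A=np.c_[2*q,np.ones(len(q))];s=np.linalg.lstsq(A,(q**2).sum(1),rcond=None)[0];print('sphere',s[:3],np.sqrt(s[3]+s[:3]@s[:3]))
# top cam sphere
t=np.load('top0.npy');P=pts('top',t);m=np.zeros(t.shape,bool);m[236:255,430:452]=1;m&=P[...,2]>.095
q=P[m];A=np.c_[2*q,np.ones(len(q))];s=np.linalg.lstsq(A,(q**2).sum(1),rcond=None)[0];print('sphere top',s[:3],np.sqrt(s[3]+s[:3]@s[:3]),len(q), q.mean(0))
```

```text
iso ((451.1324157714844, -330.4096374511719), (89.8730239868164, 110.29198455810547), 73.48908996582031)
251
sphere [ 0.42155477 -0.32211473  0.10510916] 0.01627651648203784
sphere top [ 0.4225975  -0.32293699  0.10849784] 0.014647553727143785 90 [ 0.42245805 -0.32115498  0.1149244 ]
```

```bash
python3 go.py .380 -.310 .163 -16.7
```

```text
t 14.47 p [ 0.3966 -0.2226  0.309 ] rpy [ 1.7998e+02  9.0000e-02 -1.6180e+01] F [-0.72  0.22 -0.46] open 0.0193 q [-0.38  0.07  0.86  1.88 -0.06  1.21  0.21]
shares [0.086 0.885 1.46 ] turn 0.005
```

>>> {"op": "apply_moves", "data": {"plan": [[[0.03,0.3,0],0,1],[[0.08,0.6,0],0,1],[[0.088,0.885,0],0,1],[[0.088,0.885,0.3],0,1],[[0.088,0.885,0.6],0,1],[[0.088,0.885,0.9],0,1],[[0.088,0.885,0.9],0,1]]}}

```text
clock: 15.05
tcp_pos: [0.378, -0.3082, 0.215]
eef_rot: [-3.14, 0.008, -0.281]
force: [-1.1, 1.3, -1.1]
opening: 0.0198
```

```bash
python3 go.py .380 -.310 .163 -16.7
```

```text
t 15.05 p [ 0.378  -0.3082  0.215 ] rpy [-179.91    0.48  -16.1 ] F [-1.05  1.3  -1.11] open 0.0198 q [-0.13  0.29  0.89  1.96 -0.26  1.02  0.6 ]
shares [0.029 0.013 0.52 ] turn 0.005
```

>>> {"op": "apply_moves", "data": {"plan": [[[0,0,0.2],0,1],[[0,0.01,0.4],0,1],[[0,0.01,0.47],0,1],[[0,0.01,0.47],0,1],[[0,0.01,0.47],0,1]]}}

```text
clock: 15.47
tcp_pos: [0.3805, -0.3118, 0.1738]
eef_rot: [3.141, -0.0, -0.283]
force: [-0.3, 0.0, -0.9]
opening: 0.0199
```

```bash
python3 go.py .422 -.3223 .163 -16.7;python3 - <<'E'
from h import *
im,d,T=wcam(); cv2.imwrite('pics/w9.png',im)
s,_=cams.capture('scene'); cv2.imwrite('pics/s9.png',cv2.resize(s[150:300,110:290],(720,600),interpolation=cv2.INTER_CUBIC))
E
```

```text
t 15.47 p [ 0.3805 -0.3118  0.1738] rpy [ 1.7999e+02 -1.0000e-02 -1.6230e+01] F [-0.32  0.01 -0.89] open 0.0199 q [-0.08  0.35  0.86  2.01 -0.33  0.93  0.67]
shares [ 0.428 -0.015  0.108] turn 0.004
```

View pics/w9.png

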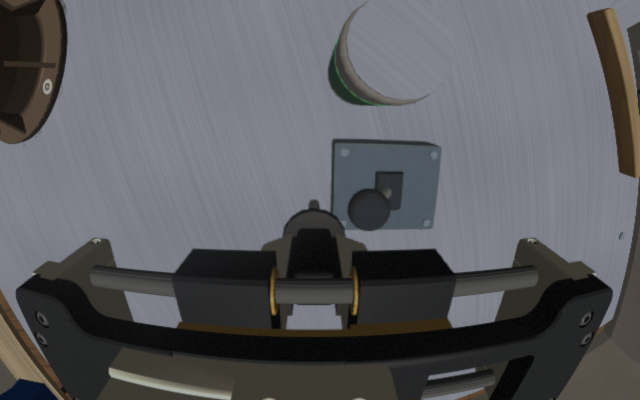

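View pics/s9.png

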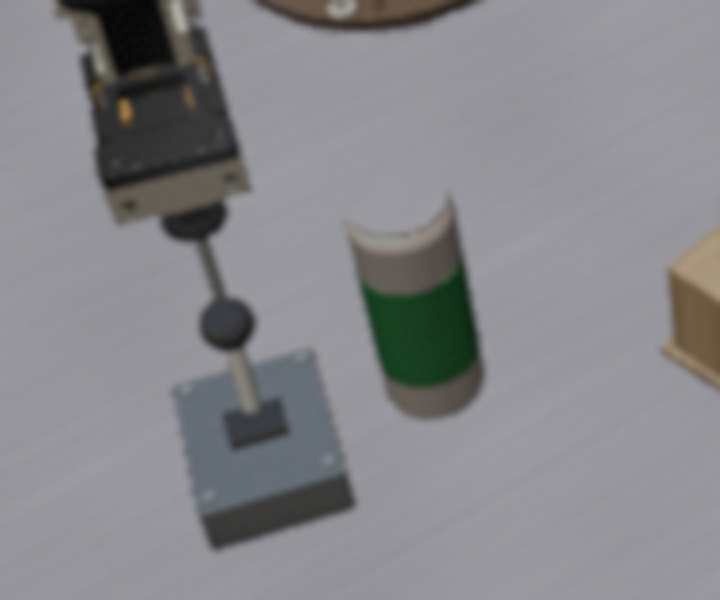

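The rod's shaft stands right behind the ball with the line of push clear. Lowering 6 mm and pushing along the isolator's +x.

>>> {"op": "apply_moves", "data": {"plan": [[[0,0,0.06],0,1],[[0.08,-0.01,0.06],0,1],[[0.16,-0.01,0.06],0,1],[[0.22,-0.01,0.06],0,1],[[0.27,-0.01,0.06],0,1],[[0.32,-0.01,0.06],0,1]]}}

```text
clock: 16.07
tcp_pos: [0.4114, -0.3197, 0.1667]
eef_rot: [3.142, 0.001, -0.284]
force: [-2.7, -0.7, 0.6]
opening: 0.0199
```

>>> {"op": "apply_moves", "data": {"plan": [[[0.05,0,0],0,1],[[0.1,0,0],0,1],[[0.15,0,0],0,1],[[0.18,0,0],0,1],[[0.21,0,0],0,1],[[0.21,0,0],0,1]]}}

```text
clock: 16.57
tcp_pos: [0.4321, -0.3257, 0.1668]
eef_rot: [3.141, -0.001, -0.284]
force: [-0.6, 0.5, -0.2]
opening: 0.0199
```

```bash
python3 go.py .422 -.3223 .163 -16.7;python3 - <<'E'
from h import *
im,d,T=wcam(); cv2.imwrite('pics/w10.png',im)
s,_=cams.capture('scene'); cv2.imwrite('pics/s10.png',cv2.resize(s[150:300,110:290],(720,600),interpolation=cv2.INTER_CUBIC))
E
```

```text
t 16.57 p [ 0.4321 -0.3257  0.1668] rpy [ 1.7998e+02 -3.0000e-02 -1.6250e+01] F [-0.65  0.47 -0.21] open 0.0199 q [-0.04  0.44  0.82  1.9  -0.39  0.96  0.67]
shares [-0.106 -0.004  0.038] turn 0.004
```

View pics/s10.png

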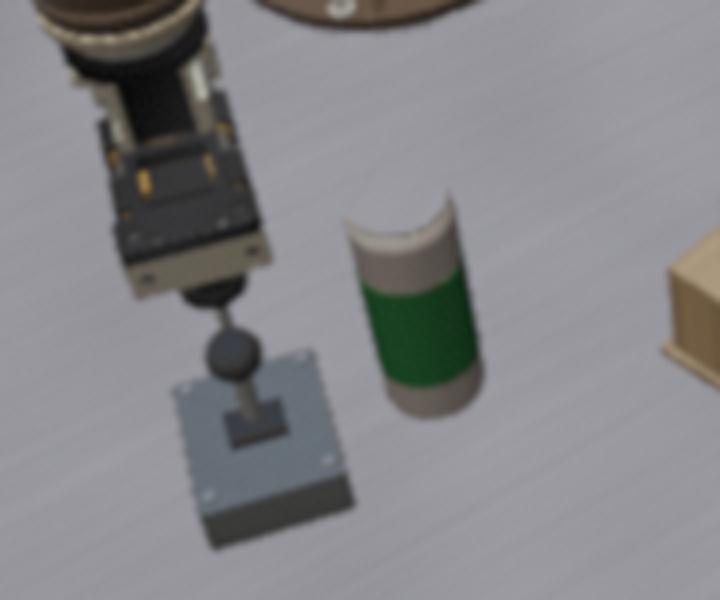

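The lever's near the middle. A little further.

>>> {"op": "apply_moves", "data": {"plan": [[[0.04,0,0],0,1],[[0.08,0,0],0,1],[[0.1,0,0],0,1],[[0.1,0,0],0,1],[[0.1,0,0],0,1]]}}

```text
clock: 17.08
tcp_pos: [0.441, -0.3283, 0.1668]
eef_rot: [3.141, 0.0, -0.284]
force: [0.6, -0.2, -0.4]
opening: 0.0194
```

```bash
python3 go.py .422 -.3223 .163 -16.7;python3 - <<'E'
from h import *
im,d,T=wcam(); cv2.imwrite('pics/w11.png',im)
s,_=cams.capture('scene'); cv2.imwrite('pics/s11.png',cv2.resize(s[150:300,110:290],(720,600),interpolation=cv2.INTER_CUBIC))
E
```

```text
t 17.08 p [ 0.441  -0.3283  0.1668] rpy [179.99   0.   -16.27] F [ 0.56 -0.22 -0.4 ] open 0.0194 q [-0.03  0.46  0.81  1.88 -0.4   0.97  0.67]
shares [-0.199 -0.005  0.038] turn 0.004
```

View pics/s11.png

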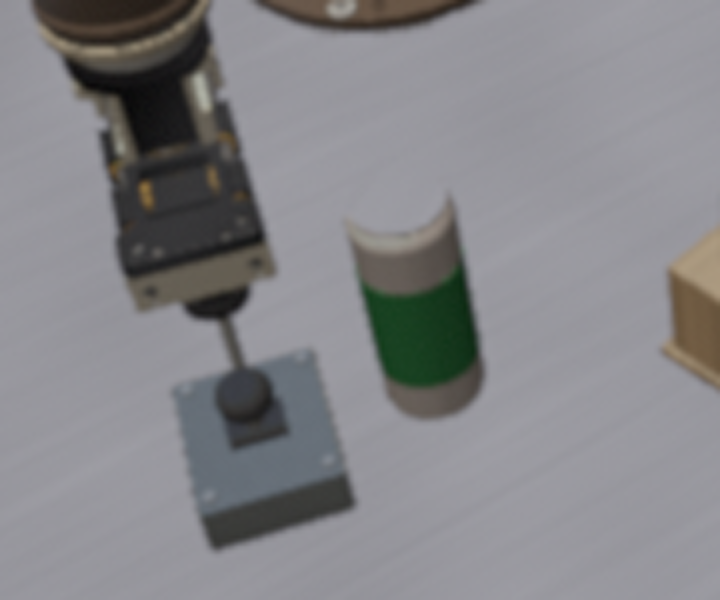

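The lever has dropped over, away from the rod. Back off and up.

>>> {"op": "apply_moves", "data": {"plan": [[[-0.2,0,0],0,1],[[-0.4,0,0],0,1],[[-0.4,0,-0.3],0,1],[[-0.4,0,-0.6],0,1],[[-0.4,0,-0.95],0,1],[[-0.4,0,-0.95],0,1]]}}

```text
clock: 17.68
tcp_pos: [0.4041, -0.3196, 0.2673]
eef_rot: [3.14, -0.008, -0.285]
force: [0.6, -0.3, -1.4]
opening: 0.0196
```

>>> {"op": "apply_moves", "data": {"plan": [[[0,0,-0.2],0,1],[[0,0,-0.5],0,1],[[0,0,-0.5],0,1],[[0,0,-0.5],0,1]]}}

```text
clock: 18.02
tcp_pos: [0.403, -0.3176, 0.3127]
eef_rot: [-3.142, -0.003, -0.284]
force: [-0.6, -0.1, -1.0]
opening: 0.0198
```

```bash
python3 go.py .548 .0395 .31 94.7;python3 - <<'E'
from h import *
im,d=cams.capture('top'); cv2.imwrite('pics/t12.png',cv2.resize(im[150:270,270:470],(800,480),interpolation=cv2.INTER_CUBIC))
P=pts('top',d);m=np.zeros(d.shape,bool);m[215:255,425:465]=1;m&=(P[...,2]>.095)&(P[...,2]<.13)
print(m.sum(),P[m].mean(0))
E
```

```text
t 18.02 p [ 0.403  -0.3176  0.3127] rpy [-1.800e+02 -1.600e-01 -1.627e+01] F [-0.57 -0.13 -0.99] open 0.0198 q [-0.18  0.23  0.93  1.76 -0.19  1.25  0.52]
shares [ 0.392 -3.834  0.029] turn -0.968
89 [ 0.48028071 -0.33873817  0.11501834]
```

View pics/t12.png

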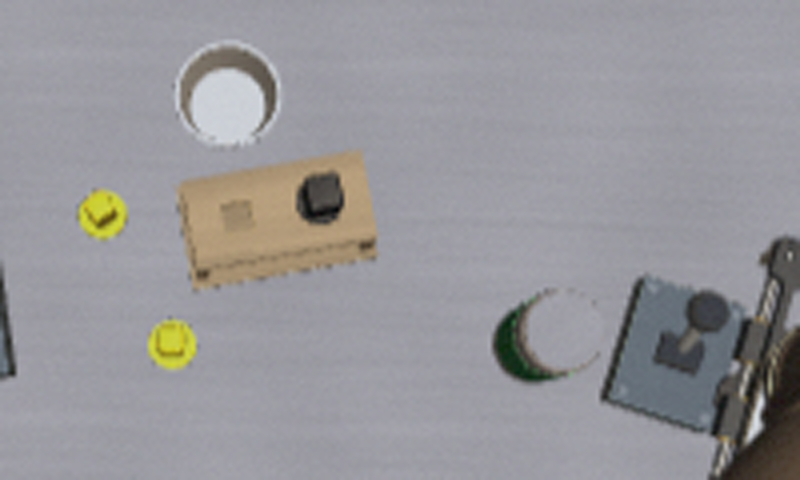

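Toggle confirmed on: the ball is now at (0.480, -0.339), leaning to +x. The drift, cans and tub look unmoved. Returning the rod.

>>> {"op": "apply_moves", "data": {"plan": [[[0.03,-0.3,0],0,1],[[0.06,-0.65,0],0,1],[[0.1,-1,0],0,1],[[0.1,-1,0],0,1]]}}

```text
clock: 18.4
tcp_pos: [0.4427, -0.2164, 0.3099]
eef_rot: [-3.139, 0.003, -0.275]
force: [0.3, 0.5, -1.2]
opening: 0.0199
```

>>> {"op": "apply_moves", "data": {"plan": [[[0.03,-0.35,0],0,1],[[0.06,-0.7,0],0,1],[[0.1,-1,0],0,1],[[0.1,-1,0],0,1]]}}

```text
clock: 18.73
tcp_pos: [0.4796, -0.1238, 0.31]
eef_rot: [-3.14, 0.003, -0.275]
force: [0.3, 1.5, -1.2]
opening: 0.0201
```

>>> {"op": "apply_moves", "data": {"plan": [[[0.03,-0.35,0],-0.06,1],[[0.06,-0.7,0],-0.12,1],[[0.1,-1,0],-0.18,1],[[0.1,-1,0],-0.24,1],[[0.1,-1,0],-0.3,1],[[0.1,-1,0],-0.36,1],[[0.1,-1,0],-0.42,1],[[0.1,-1,0],-0.48,1],[[0.1,-1,0],-0.54,1],[[0.1,-1,0],-0.54,1]]}}

```text
clock: 19.57
tcp_pos: [0.5147, -0.0379, 0.3105]
eef_rot: [-3.14, 0.001, 0.802]
force: [-0.3, -0.3, -0.5]
opening: 0.0197
```

>>> {"op": "apply_moves", "data": {"plan": [[[0,0,0],-0.06,1],[[0,0,0],-0.12,1],[[0,0,0],-0.18,1],[[0,0,0],-0.24,1],[[0,0,0],-0.3,1],[[0,0,0],-0.36,1],[[0,0,0],-0.428,1],[[0,0,0],-0.428,1]]}}

```text
clock: 20.23
tcp_pos: [0.515, -0.0378, 0.3109]
eef_rot: [-3.14, -0.0, 1.654]
force: [-0.1, 0.3, -1.1]
opening: 0.0199
```

```bash
python3 go.py .48 .0395 .31 94.7
```

```text
t 20.23 p [ 0.515  -0.0378  0.3109] rpy [-1.7992e+02 -1.0000e-02  9.4760e+01] F [-0.13  0.29 -1.11] open 0.0199 q [-0.43  0.19  0.48  1.73 -0.09  1.24  1.73]
shares [ 0.799 -0.284  0.01 ] turn 0.0
```

```bash
python3 go.py .5475 .0395 .31 94.7
```

```text
t 20.23 p [ 0.515  -0.0378  0.3109] rpy [-1.7992e+02 -1.0000e-02  9.4760e+01] F [-0.13  0.29 -1.11] open 0.0199 q [-0.43  0.19  0.48  1.73 -0.09  1.24  1.73]
shares [0.743 0.388 0.009] turn 0.0
```

>>> {"op": "apply_moves", "data": {"plan": [[[0.3,0.1,0],0,1],[[0.6,0.2,0],0,1],[[0.74,0.39,0],0,1],[[0.74,0.39,0],0,1],[[0.74,0.39,0],0,1]]}}

```text
clock: 20.65
tcp_pos: [0.5484, 0.0403, 0.3107]
eef_rot: [-3.14, 0.001, 1.648]
force: [0.4, -0.4, -0.8]
opening: 0.0198
```

```bash
python3 go.py .5475 .0395 .31 94.7
python3 - <<'E'
from h import *
im,d,T=wcam(); cv2.imwrite('pics/w13.png',im); np.savez('w13.npz',d=d,T=T)
cv2.imwrite('pics/w13c.png',cv2.resize(im[100:280,220:400],(600,600),interpolation=cv2.INTER_CUBIC))
P=wpts(T,d); m=(abs(P[...,2]-.0865)<.004);m[:,:215]=0;m[:,360:]=0;m[:100]=0;m[215:]=0
uv=np.argwhere(m)[:,::-1];print('board',cv2.minAreaRect((wplane(T,uv,.085)[:,:2]*1000).astype(np.float32)))
h=np.zeros(d.shape,bool);h[150:185,290:335]=1;h&=(P[...,2]<.075); uv=np.argwhere(h)[:,::-1]
print('hole',len(uv),uv.mean(0) if len(uv) else '',cv2.minAreaRect((wplane(T,uv,.085)[:,:2]*1000).astype(np.float32)) if len(uv) else '')
E
```

```text
t 20.65 p [0.5484 0.0403 0.3107] rpy [-1.7991e+02  3.0000e-02  9.4450e+01] F [ 0.35 -0.4  -0.84] open 0.0198 q [-0.51  0.26  0.44  1.65 -0.11  1.26  1.6 ]
shares [-0.008 -0.009  0.007] turn -0.002
board ((554.5701293945312, 4.567695617675781), (76.78495025634766, 151.97174072265625), 11.944175720214844)
hole 314 [312.49363057 168.42038217] ((545.8671264648438, 39.02223587036133), (21.623577117919922, 23.966957092285156), 10.779973030090332)
```

View pics/w13c.png

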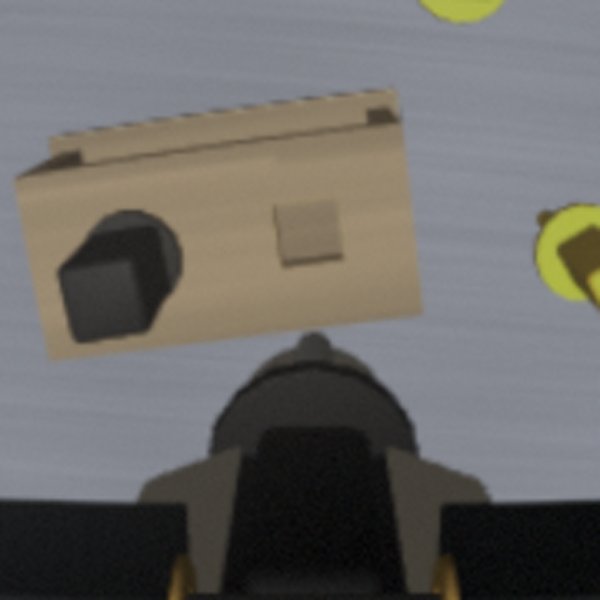

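The hole is at (0.546–0.549, 0.037–0.039), so the tip (w13c 313,345) is lined up within 2 mm. Lowering.

>>> {"op": "apply_moves", "data": {"plan": [[[-0.015,0,0.3],0,1],[[-0.015,0,0.6],0,1],[[-0.015,0,0.9],0,1],[[-0.015,0,1],0,1],[[-0.015,0,1],0,1]]}}

```text
clock: 21.12
tcp_pos: [0.5463, 0.0367, 0.2097]
eef_rot: [-3.137, 0.001, 1.648]
force: [-0.3, 0.3, -0.7]
opening: 0.0198
```

>>> {"op": "apply_moves", "data": {"plan": [[[0,0,0.15],0,1],[[0,0,0.3],0,1],[[0,0,0.3],0,1],[[0,0,0.3],0,1]]}}

```text
clock: 21.45
tcp_pos: [0.5487, 0.0374, 0.1831]
eef_rot: [3.141, 0.0, 1.65]
force: [0.3, 0.8, -1.8]
opening: 0.0198
```

```bash
python3 go.py .548 .0385 .175 94.7
python3 - <<'E'
from h import *
im,d,T=wcam(); cv2.imwrite('pics/w14.png',cv2.resize(im[120:320,200:440],(720,600),interpolation=cv2.INTER_CUBIC))
s,_=cams.capture('scene'); cv2.imwrite('pics/s14.png',cv2.resize(s[120:260,240:400],(686,600),interpolation=cv2.INTER_CUBIC))
E
```

```text
t 21.45 p [0.5487 0.0374 0.1831] rpy [1.7997e+02 1.0000e-02 9.4560e+01] F [ 0.33  0.76 -1.79] open 0.0198 q [-0.48  0.37  0.41  1.84 -0.18  0.97  1.66]
shares [ 0.011 -0.007  0.081] turn -0.001
```

View pics/w14.png

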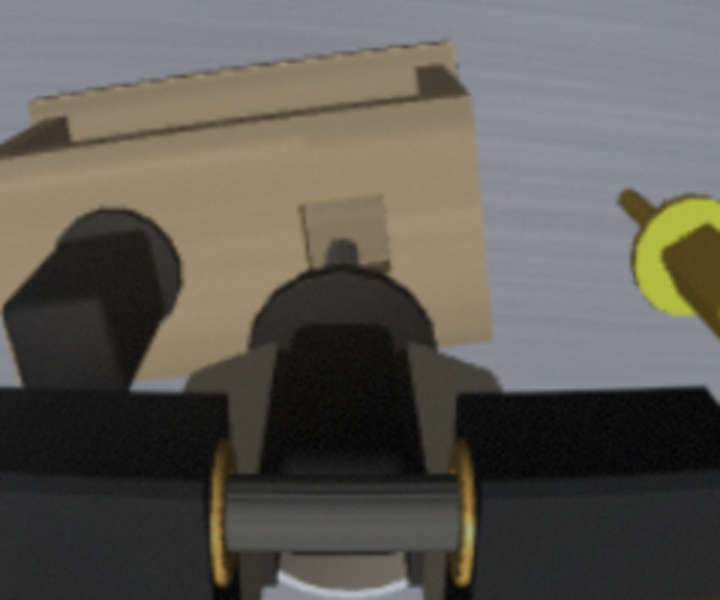

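View pics/s14.png

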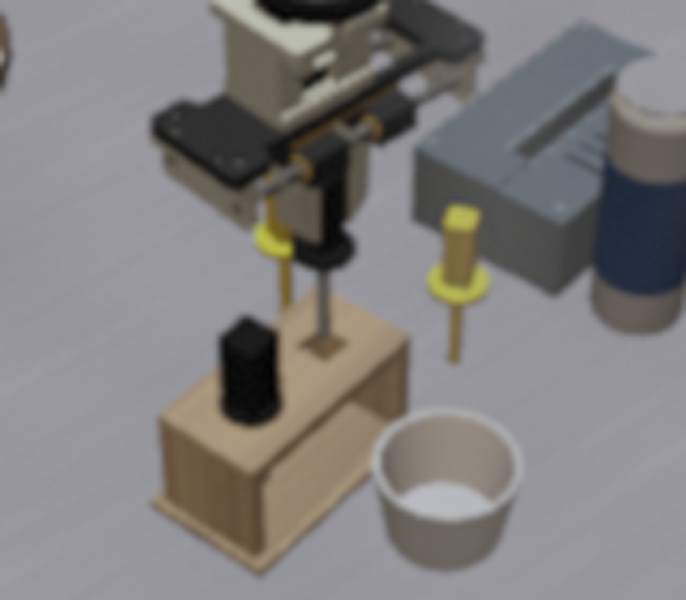

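>>> {"op": "apply_moves", "data": {"plan": [[[0,-0.01,0.06],0,1],[[0.005,-0.01,0.12],0,1],[[0.005,-0.01,0.2],0,1],[[0.005,-0.01,0.2],0,1]]}}

```text
clock: 21.88
tcp_pos: [0.5463, 0.0384, 0.1602]
eef_rot: [-3.139, 0.0, 1.652]
force: [-0.5, 0.6, -1.6]
opening: 0.0196
```

>>> {"op": "apply_moves", "data": {"plan": [[[0,0,0.15],0,1],[[0,0,0.3],0,1],[[0,0,0.45],0,1],[[0,0,0.5],0,1],[[0,0,0.5],0,1]]}}

```text
clock: 22.3
tcp_pos: [0.5463, 0.0382, 0.1105]
eef_rot: [-3.139, 0.0, 1.652]
force: [-0.8, -0.7, -1.7]
opening: 0.02
```

>>> {"op": "apply_moves", "data": {"plan": [[[0,0,0.02],0,1],[[0,0,0.03],0,1],[[0,0,0.03],0,1],[[0,0,0.03],0,1]]}}

```text
clock: 22.63
tcp_pos: [0.5477, 0.0384, 0.1094]
eef_rot: [3.141, -0.0, 1.652]
force: [0.5, -0.5, -0.9]
opening: 0.0196
```

>>> {"op": "apply_moves", "data": {"plan": [[[0,0,0.01],0,1],[[0,0,0.015],0,1],[[0,0,0.015],0,1]]}}

```text
clock: 22.88
tcp_pos: [0.5474, 0.0383, 0.1074]
eef_rot: [3.141, -0.0, 1.652]
force: [-0.3, -0.8, -1.1]
opening: 0.0199
```

>>> {"op": "apply_moves", "data": {"plan": [[[0,0,0.01],0,1],[[0,0,0.015],0,1],[[0,0,0.015],0,1]]}}

```text
clock: 23.13
tcp_pos: [0.5474, 0.0384, 0.1061]
eef_rot: [3.141, -0.0, 1.652]
force: [-1.4, 0.6, 2.4]
opening: 0.0195
```

The collar rests on the board, at the same height as when I picked it up. Releasing with a part opening only, to stay clear of the drift.

>>> {"op": "apply_moves", "data": {"plan": [[[0,0,0],0,0.7],[[0,0,0],0,0.6],[[0,0,0],0,0.52],[[0,0,0],0,0.52],[[0,0,0],0,0.52],[[0,0,0],0,0.52]]}}

```text
clock: 23.63
tcp_pos: [0.5473, 0.0383, 0.1058]
eef_rot: [-3.142, -0.0, 1.652]
force: [-0.4, -0.4, 0.5]
opening: 0.0439
```

>>> {"op": "apply_moves", "data": {"plan": [[[0,0,-0.1],0,0.52],[[0,0,-0.25],0,0.52],[[0,0,-0.5],0,0.52],[[0,0,-0.8],0,0.52],[[0,0,-1],0,0.52],[[0,0,-1],0,0.52]]}}

```text
clock: 24.13
tcp_pos: [0.5498, 0.0382, 0.2108]
eef_rot: [3.134, -0.001, 1.652]
force: [1.2, -0.0, 0.4]
opening: 0.0441
```

>>> {"op": "apply_moves", "data": {"plan": [[[0,-0.2,-0.3],0,0.52],[[0,-0.5,-0.6],0,0.52],[[0,-0.9,-0.9],0,0.52],[[0,-0.9,-0.9],0,0.52],[[0,-0.9,-0.9],0,0.52]]}}

```text
clock: 24.55
tcp_pos: [0.4568, 0.0309, 0.2981]
eef_rot: [3.138, -0.002, 1.652]
force: [0.4, 0.2, -0.2]
opening: 0.044
```

```bash
python3 go.py .46 .039 .3 94.7
python3 - <<'E'
from h import *
im,d,T=wcam(); cv2.imwrite('pics/w15.png',im); P=wpts(T,d)
s,_=cams.capture('scene'); cv2.imwrite('pics/s15.png',cv2.resize(s[90:300,130:430],(800,560),interpolation=cv2.INTER_CUBIC))
t,d=cams.capture('top'); cv2.imwrite('pics/t15.png',cv2.resize(t[140:270,190:470],(800,371),interpolation=cv2.INTER_CUBIC))
cv2.imwrite('pics/t15raw.png',t); np.save('t15.npy',d)
E
```

```text
t 24.55 p [0.4568 0.0309 0.2981] rpy [ 1.7979e+02 -1.3000e-01  9.4650e+01] F [ 0.37  0.17 -0.21] open 0.044 q [-0.58  0.09  0.44  1.88 -0.04  1.18  1.52]
shares [ 0.079  0.039 -0.019] turn -0.0
```

View pics/w15.png

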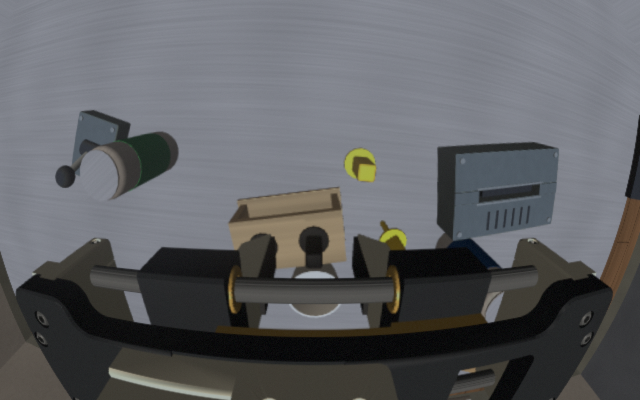

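View pics/s15.png

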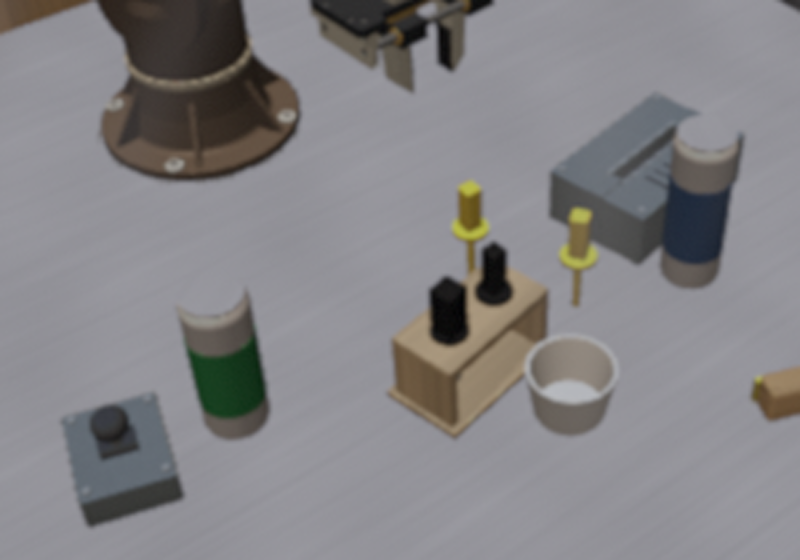

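View pics/t15.png

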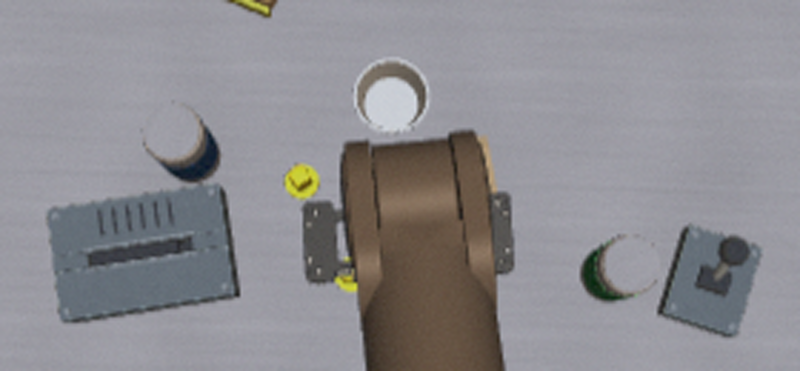

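The rod stands upright in its own place with its collar flat, the lever is on, and the other things look unmoved. I'll do one numeric comparison against the first top picture, then hand in.

Run:
```python
from h import *
A=pts('top',np.load('top0.npy'));B=pts('top',np.load('t15.npy'))
def c(P,u0,v0,u1,v1,lo,hi):
    m=np.zeros(P.shape[:2],bool);m[v0:v1,u0:u1]=1;m&=(P[...,2]>lo)&(P[...,2]<hi); return P[m].mean(0).round(4),m.sum()
for n,a in dict(tall=(235,170,270,210,.17,.21),short=(390,215,425,250,.15,.19),tub=(310,155,345,190,.05,.075),ball=(425,215,465,260,.095,.13)).items(): print(n,c(A,*a),c(B,*a))
a=np.radians(10.8);ctr=np.array([.4644,.3289])
for P in (A,B):
    y=(P[...,:2]-ctr)@[-np.sin(a),np.cos(a)];x=(P[...,:2]-ctr)@[np.cos(a),np.sin(a)]
    k=(abs(y+.047)<.005)&(abs(x)<.006);print('button z',np.sort(P[k][:,2]).round(4))
print(r.state()['clock']);
```

```text
tall (array([0.5833, 0.281 , 0.1882]), np.int64(357)) (array([0.5831, 0.2807, 0.1881]), np.int64(360))
short (array([ 0.4571, -0.2126,  0.1686]), np.int64(357)) (array([ 0.4573, -0.2126,  0.1688]), np.int64(357))
tub (array([0.6623, 0.0479, 0.0582]), np.int64(130)) (array([0.6616, 0.0481, 0.059 ]), np.int64(130))
ball (array([ 0.4225, -0.3212,  0.1149]), np.int64(90)) (array([ 0.4803, -0.3387,  0.115 ]), np.int64(89))
button z [0.0309 0.0312 0.0318 0.036  0.0369 0.039  0.0408 0.0427 0.0442]
button z [0.0196 0.0224 0.0263 0.0266 0.0272 0.0281 0.0305 0.0321 0.035 ]
24.7
```

```bash
python3 -c "
from h import *
print(ticket.job_done())"
```

```text
the job is handed in; nothing more can be done
None
```

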